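Lever up a controller's hatch and hold it at its balance point

TASK

The bright metal hatch on top of the low grey controller box lies too close to the deck for fingers: pick up the cranked lever from the table, put its blade under the middle of the hatch's free edge, press its handle down onto the deck so that the hatch comes up, and let go, leaving the lever on the box to keep the hatch ajar. Then take the hatch by its free edge beside the lever, swing it up and finish the job still gripping it, motionless, at its balance point, where the weight of plate and heat sink stands over the hinge and it would fall neither shut nor over backwards, so that I can screw its stay on with no load. Never let it go over backwards, and leave the other things on the bench where they are.

Things in the scene. Friction and masses are not known exactly. Their poses are not given: they have to be found in the camera images.
- controller: low grey steel box with a hatch in its top, fixed, 310 (x) x 190 (y) x 60 mm to the deck. Origin: centre of its underside, on the table. x runs from the bare front half of the deck towards the hatch's hinge; z up. The bare deck reaches from x = -155 to -5 mm at z = 60 mm; fittings up to 10 mm high stand only along its long sides, over 67 mm from the middle line.
- hatch_hinge (a point): middle of the hatch's hinge axis, fixed on the box at x = 122 mm, z = 77 mm of the box; axes as the box; the hinge axis runs along y.
- hatch_edge (a point): middle of the hatch's free edge, half-way through the plate: bright metal, 4 mm thick, 150 mm wide along the hinge. The edge is 127 mm out from the hinge axis and 6 mm to its inner (under) side. Closed, the plate is level, its underside 9 mm above the deck, and its free edge overhangs the rim below by 24 mm. Axes turn with the hatch: x from edge to hinge, z out of the outer face.
- hatch_cog (a point): centre of mass of the whole hatch (about 0.4 kg): 56.7 mm from the hinge axis towards the free edge and 15.1 mm to the inner side. The hatch balances with this point vertically above the hinge axis, about 15 degrees past upright. The hinge is nearly frictionless: let go elsewhere, the hatch falls shut or over backwards.
- hatch (a joint): opening angle of the hatch in rad: 0 closed, grows as the free edge swings up and over towards the far side of the hinge; 1.57 = plate upright; balance at 1.831; stop at 2.3.
- lever_grip (a point): point in the handle of the cranked lever, half-way up, near its centre of mass. The lever is a loose 194 mm heel bar of about 0.42 kg. Its straight dark handle, 16 x 16 mm, reaches from 70 mm behind to 55 mm ahead of this point. x runs along the handle to the blade, z up (at rest).
- lever_tip (a point): end of the lever's steel blade, on its underside: 134 mm ahead of the grip point, at rest 27 mm above the surface. The blade, from heel to tip, is flat, 65 mm long, 24 mm wide and 3 mm thick.
- deburr: white deburring handle with orange end, 126 mm long, lying on the table; bystander.
- hexkey: small L-shaped hex key, 93 mm long, lying on the table; bystander.
- grease: low round tin, 67 mm across, 36 mm high; bystander.
- shaft: turned steel shaft, 15 mm thick, 120 mm long, lying on the table; bystander.
- bush: black plastic bush, standing, 45 mm across, 88 mm high; bystander.
- lid_stay: flat slotted steel lid-stay arm, 134 x 18 x 3 mm, lying on the table; bystander.
- motor_7: upright electric motor, 123 x 100 x 124 mm; bystander.
- hatch_sink (a point): centre of the dark finned heat sink on the inner side of the hatch: 56 mm (hinge to edge) x 90 mm (along the hinge) x 30 mm deep, from 22 to 78 mm out from the hinge axis. Hidden in the box while the hatch is shut.
- lever_heel (a point): the lever's heel, where the blade bends up by 25 degrees, on its underside: 75 mm ahead of and 8 mm below the grip point. At rest handle and heel lie flat on the surface. With the blade under the hatch edge and the handle pressed flat on the deck, the lever's own weight keeps the hatch ajar (about 0.18 rad) after it is let go.
There are look-alikes about, which are no part of the job. There is more than one size of the part that bears lever_grip; the job needs the larger.

How it is judged:
By the outcome, as a careful person would: the job done as asked, in the order asked, and still so for the second after the job is handed in, while the arm keeps its last pose, push and grip.
It also fails if it takes over 51 s, if anything falls off the work surface, if the arm or the gripper's body presses on something with over 40 N, if the wrist force passes 120 N, or if a joint passes its speed limit or range.

ROBOT

A 7-joint arm with a two-finger parallel gripper is mounted at the origin on the work surface; the furniture and walls round the work are solid. World frame = base frame: x ahead of the robot, y to its left, z up, the work surface at z = 0. Lengths are in m, angles in rad, forces in N, time in s.
With the tool pointing down it reaches from about 0.35 to 0.9 m from the base axis. Payload 7.2 kg.
Tool frame: the origin (TCP) lies midway between the tips of the shut fingers; the grasp point (between the pads) lies 19 mm behind it; z points along the fingers, y is the direction in which the jaws open and shut (so a half turn about z gives the same grasp; the last joint's range is limited). The gripper opens to 88 mm and grips with 3 to 60 N. Pads are 20 mm wide; open, the fingers measure 115 mm over their backs; the gripper's body (75 mm by 178 mm) begins 61 mm behind the grasp point.
Start: joints at [-1.388, 0.411, -0.013, 1.596, 0.006, 1.134, -0.082], TCP at [0.155, 0.605, 0.223] pointing down, gripper open.
Joint ranges: [-2.95, 2.95], [-0.29, 1.99], [-1.47, 1.44], [0.14, 2.54], [-1.03, 4.17], [0.13, 1.85], [-2.86, 2.86]. Speed limits (rad/s): [2.39, 2.39, 3.01, 3.01, 3.14, 3.14, 3.14].

INTERFACE

Orientations are given as a unit quaternion [x, y, z, w].
In Python, from rig import env gives the robot as it stands.
- The arm moves only by the tool carry_out, never from a script. Its argument "rows" is a list of rows, each an object with "grip": the closure, from 0 (fully open) to 1 (shut); "offset": the shift along the tool's x, y, z in mm, a list of three; "spin": the turn about the tool's z in rad. A call has exactly 8 rows; each row is the pose to reach, as a shift and turn from the pose commanded when the call began, along the tool's axes at that moment; what a row does not reach only later rows make up. A row lasts 1/10 s, in which the tool goes at most 50 mm and 8.59 degrees, less where a joint would pass 70% of its speed; a pose out of reach is approached as far as the arm can. A call with a gripper value outside its range is refused whole. The fingers move at their own pace and stop on an object; the grip force is fixed at half the most. Time passes only in rows, so rows that repeat a pose let the fingers close, or fill a call up. It gives the time, the measured TCP pose, the force and the opening at its end, in the units of the state.
- env.read_state(): the state, without advancing time (a new reading comes with each control period).
- env.snapshot(name): name is "side" or "top"; returns the picture (420x560x3 uint8, red, green, blue); there is no depth.
- env.calibration(name): a dict with "camera_matrix" (3x3 intrinsics, pixels), "R" (3x3) and "t" (3): a world point X has camera coordinates R X + t. Camera axes: x right, y down, z forward; pixel columns grow to the right and rows downward; lengths in m; the calibration is good to about 2 mm. A picture is of the moment at which its call begins. calibration takes no time and is no camera call.
- env.job_done(): hands the job in, once; it reports no verdict.
Trained networks look in the newest picture that a camera, given by its name, has taken for a name from the list of things; names that differ only in an ending like _2 or _b are one class to them, and where a whole thing is asked for, a point or a joint stands for the part that bears it (a point fixed in the world has none). Each returns a list of dicts, best first, with "conf" (0 to 1); they miss things now and then, are a little off and sometimes report something else, mostly with a low value. They report only what shows in the picture. A call takes as long as a camera call. They do not tell look-alikes from the thing itself.
- env.search_frame(camera, thing): "location" ([x, y, z] in m, in world coordinates, good to about 4 mm: the middle of the surface that is visible of it).
- env.place_of(camera, thing): "location" ([x, y, z] in m, in world coordinates, good to about 4 mm: a listed point, or the origin of a listed thing).
The state is a dict: "time_s": time; "q": joint angles; "joint_vel": joint speeds; "joint_torque": joint torques, N m; "position": TCP position; "eef_rot": TCP orientation; "force": force on the tool from outside, world axes, zero at the start; "torque": the same for the moment, N m; "finger_gap": finger opening in m.
Only numpy, scipy, OpenCV 4.12 (cv2) and the standard library are available. Lean on these libraries where they do the work, as an engineer would, in place of code of your own. Each camera call takes 0.05 s, during which the arm holds its last target.

## Working session

There is one attempt and no reset: what is moved stays moved. The work goes in short steps, Python scripts to look and compute and a tool call to move; the robot and the scene stay as the last step left them, time stands still between calls to the robot, and variables do not carry over. Pictures are saved under pics/ and viewed, and the job is handed in when it is done.

Besides the shell and the picture viewer there is one more tool, called after "Request:" by a JSON object that holds its "op" and its "data", one argument or row to a line. carry_out: Moves the arm, as the interface text tells. Its arguments: {"type":"object","properties":{"rows":{"type":"array","items":{"type":"object","properties":{"grip":{"type":"number"},"offset":{"type":"array","items":{"type":"number"}},"spin":{"type":"number"}}}}},"required":["rows"]}

```bash
ls; mkdir -p pics; python3 - <<'E'
from rig import env
import cv2
for n in("side","top"):
    im=env.snapshot(n); cv2.imwrite(f"pics/{n}0.png",im[:,:,::-1])
    c=env.calibration(n); print(n,c)
    for th in ("controller","hatch_hinge","hatch_edge","lever_grip","lever_tip","lever_heel"):
        print(n,th,[( [round(v,4) for v in d["location"]],round(d["conf"],2)) for d in env.place_of(n,th)][:4])
print(env.read_state())
E
```

```text
pics
side {'camera_matrix': array([[393.10599058,   0.        , 275.19758198],
       [  0.        , 393.10599058, 205.74428219],
       [  0.        ,   0.        ,   1.        ]]), 'R': array([[ 0.99960593,  0.02685074,  0.00818689],
       [ 0.02304636, -0.61848663, -0.78545729],
       [-0.01602662,  0.78533644, -0.61886172]]), 't': array([-0.52801231,  0.02211182,  1.11297897])}
side controller [([0.5469, 0.0222, 0.003], 0.81)]
side hatch_hinge [([0.588, 0.1341, 0.0831], 0.82)]
side hatch_edge [([0.5417, 0.0147, 0.0668], 0.82)]
side lever_grip [([0.4982, -0.366, 0.0047], 0.96), ([0.1845, -0.3866, 0.0038], 0.72)]
side lever_tip [([0.3576, -0.3058, -0.0038], 0.58), ([0.2852, -0.3851, 0.0228], 0.56), ([0.6296, -0.3275, 0.0245], 0.55), ([0.5416, 0.015, 0.0678], 0.31)]
side lever_heel [([0.5704, -0.3404, -0.0035], 0.77), ([0.2399, -0.3791, -0.0014], 0.67)]
top {'camera_matrix': array([[481.19648117,   0.        , 277.40077437],
       [  0.        , 481.19648117, 206.64817827],
       [  0.        ,   0.        ,   1.        ]]), 'R': array([[ 0.01199677, -0.99987268,  0.01052184],
 
[... 685 characters left out ...]
9], 0.77)]
{'time_s': 0.7, 'q': array([-1.38821837,  0.41107673, -0.01270904,  1.59619362,  0.00560377,
        1.13430906, -0.08215968]), 'joint_vel': array([-0.00139718,  0.00049688, -0.00104481, -0.00028408,  0.00085075,
       -0.0024082 , -0.00023909]), 'joint_torque': array([ 1.27354929e-04, -5.87555802e+01,  6.40979279e-01, -2.91342866e+01,
       -5.36686066e-02,  1.02612621e-02, -4.27327347e-07]), 'position': array([0.15510641, 0.60545266, 0.22267057]), 'eef_rot': array([1.25031147e-01, 9.92152817e-01, 2.43942892e-05, 1.11080615e-06]), 'force': array([ 0.30213936,  0.51923694, -0.24644009]), 'torque': array([-0.01286013, -0.01765746, -0.02714307]), 'finger_gap': 0.08797678666496653}
```

View pics/side0.png

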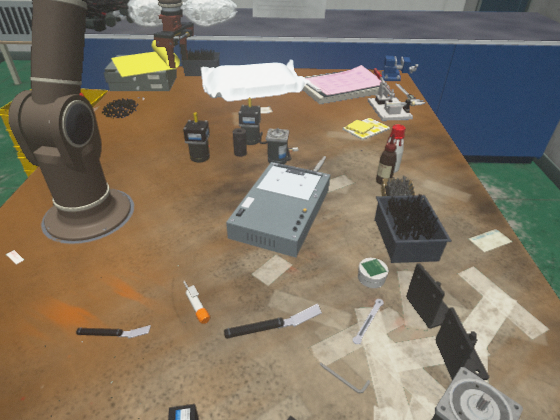

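View pics/top0.png

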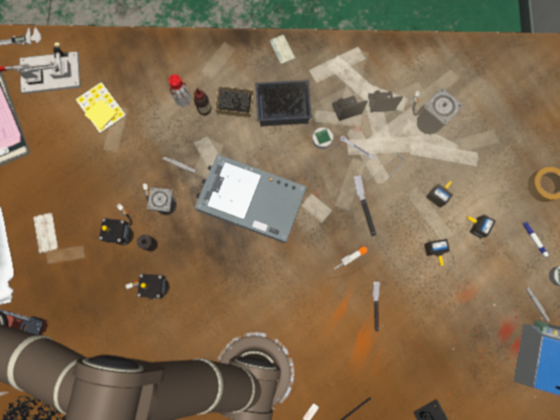

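The larger lever is at side (270,322) / top (365,205). The smaller look-alike is at side (112,332) / top (377,305). The grip–tip spans are about 135 mm and 95 mm, so the first one matches the described 134 mm. I'll confirm this in an enlarged crop and refine both poses.

```bash
cat > h.py <<'E'
import numpy as np, cv2
from rig import env
def C(n):
    c=env.calibration(n); return c["camera_matrix"],np.array(c["R"]),np.array(c["t"])
def proj(n,X):
    K,R,t=C(n); p=(R@np.atleast_2d(X).T).T+t; p=p@K.T; return p[:,:2]/p[:,2:]
def back(n,uv,z):
    K,R,t=C(n); d=R.T@np.linalg.inv(K)@np.array([uv[0],uv[1],1.]); c=-R.T@t
    return c+d*(z-c[2])/d[2]
def crop(n,fn,u0,v0,u1,v1,s,im=None,pts=None):
    im=(env.snapshot(n) if im is None else im)[:,:,::-1].copy()
    c=cv2.resize(im[v0:v1,u0:u1],None,fx=s,fy=s,interpolation=cv2.INTER_CUBIC)
    if pts is not None:
        for p in proj(n,pts): cv2.circle(c,(int((p[0]-u0+.5)*s),int((p[1]-v0+.5)*s)),3,(0,0,255),1)
    cv2.imwrite(fn,c)
def st():
    s=env.read_state(); q=s["eef_rot"]
    from scipy.spatial.transform import Rotation as Ro
    R=Ro.from_quat(q).as_matrix()
    return s,R
def go(x,y,z,yaw=None):
    "offset mm (tool axes) and spin to reach world TCP, yaw deg of tool x"
    s,R=st(); p=s["position"]; d=R.T@(np.array([x,y,z])-p)*1000
    psi=np.degrees(np.arctan2(R[1,0],R[0,0])); sp=0 if yaw is None else -np.radians((yaw-psi+180)%360-180)
    print("t",s["time_s"],"p",p.round(4),"psi",round(psi,2),"tilt",R[:,2].round(3),"off",d.round(1),"spin",round(sp,3),"F",s["force"].round(1),"gap",round(s["finger_gap"],4),"q",s["q"].round(2))
E
python3 - <<'E'
from h import *
a=cv2.imread("pics/side0.png")[:,:,::-1];b=cv2.imread("pics/top0.png")[:,:,::-1]
crop("side","pics/c1.png",215,290,335,350,6,a)
crop("top","pics/c2.png",340,165,400,245,7,b)
crop("top","pics/c3.png",190,145,310,250,6,b)
crop("side","pics/c4.png",220,150,340,260,5,a)
E
```

```text
(no output)
```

View pics/c1.png

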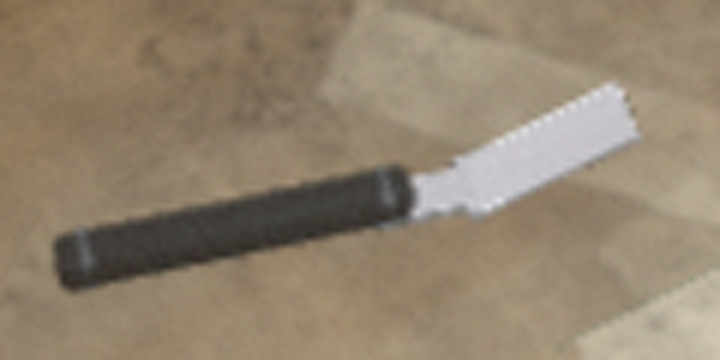

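View pics/c2.png

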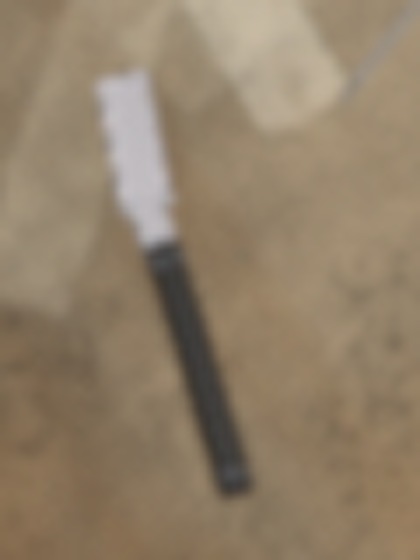

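View pics/c3.png

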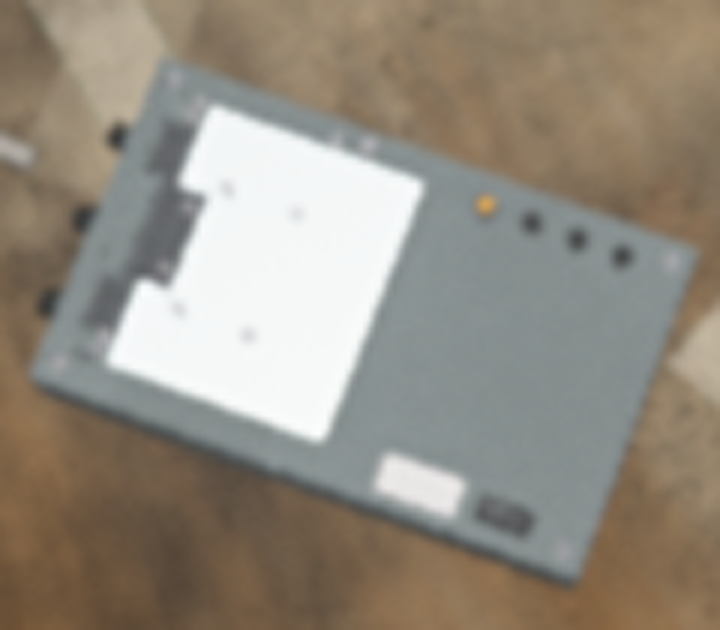

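View pics/c4.png

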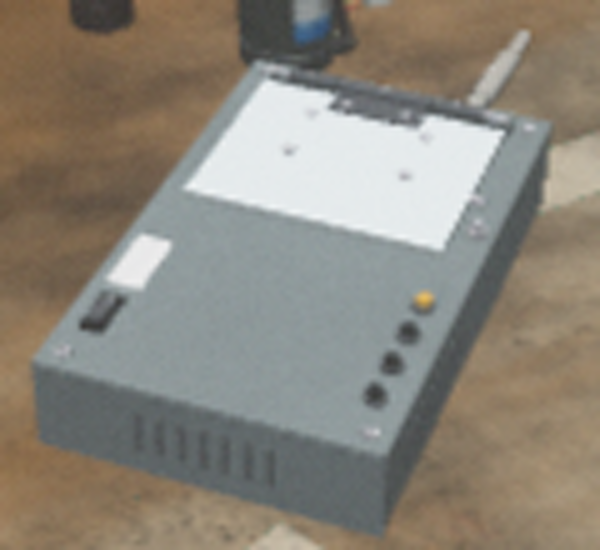

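```bash
cat > fit.py <<'E'
from h import *
from scipy.optimize import least_squares
def uv(l,u0,v0,s): return np.array(l,float)/s+[u0-.5+.5/s*0,v0-.5]
def tf(p,x,y,a,z0=0):
    c,s=np.cos(a),np.sin(a); p=np.array(p,float); return np.c_[x+c*p[:,0]-s*p[:,1],y+s*p[:,0]+c*p[:,1],p[:,2]]
B=[(.155,-.095,.06),(-.155,-.095,.06),(-.155,.095,.06),(.155,.095,.06)]
bt=uv([(165,58),(695,248),(577,582),(35,375)],190,145,6)
bs=uv([(550,125),(387,460),(35,362),(255,62)],220,150,5)
L=[(-.070,0,.010),(.055,0,.014),(.134,0,.0285)]
lt=uv([(237,488),(163,247),(122,74)],340,165,7)
ls=uv([(60,262),(405,190),(628,108)],215,290,6)
for nm,P,a,b,x0 in(("box",B,bt,bs,(.545,.02,1.2)),("lever",L,lt,ls,(.5,-.365,.3))):
    for which in("both","top","side"):
        f=lambda x:np.r_[(proj("top",tf(P,*x))-a).ravel()*(which!="side"),(proj("side",tf(P,*x))-b).ravel()*(which!="top")]
        r=least_squares(f,x0); print(nm,which,r.x[:2].round(4),np.degrees(r.x[2]).round(2),"res",np.abs(f(r.x)).max().round(2))
E
python3 fit.py; python3 -c "
from h import *; go(.45,-.38,.2,17.5)"
```

```text
box both [0.5459 0.0206] 70.51 res 0.96
box top [0.5452 0.02  ] 70.3 res 0.93
box side [0.5462 0.0217] 70.69 res 0.58
lever both [ 0.5006 -0.3627] 15.69 res 1.18
lever top [ 0.5006 -0.3627] 15.39 res 1.09
lever side [ 0.5007 -0.3626] 15.85 res 1.25
t 0.7 p [0.1551 0.6055 0.2227] psi 165.63 tilt [ 0.  0. -1.] off [-530.2 -881.5   22.6] spin 2.585 F [ 0.3  0.5 -0.2] gap 0.088 q [-1.39  0.41 -0.01  1.6   0.01  1.13 -0.08]
```

Request:
{"op": "carry_out", "data": {
  "rows": [
    {"grip":0,"offset":[-320,-220,-35],"spin":1.1},
    {"grip":0,"offset":[-320,-220,-35],"spin":1.1},
    {"grip":0,"offset":[-320,-220,-35],"spin":1.1},
    {"grip":0,"offset":[-320,-220,-35],"spin":1.1},
    {"grip":0,"offset":[-320,-220,-35],"spin":1.1},
    {"grip":0,"offset":[-320,-220,-35],"spin":1.1},
    {"grip":0,"offset":[-320,-220,-35],"spin":1.1},
    {"grip":0,"offset":[-320,-220,-35],"spin":1.1}
  ]
}}

```text
time_s: 1.5
position: [0.4123, 0.3103, 0.2584]
eef_rot: [0.628, 0.778, 0.001, 0.0]
force: [0.4, 0.2, -0.2]
finger_gap: 0.0876
```

```bash
python3 -c "
from h import *; go(.448,-.379,.2,16.2)"
```

```text
t 1.5 p [0.4123 0.3103 0.2584] psi 102.18 tilt [ 0.001  0.001 -1.   ] off [-681.4 -110.7   58. ] spin 1.501 F [ 0.4  0.2 -0.2] gap 0.0876 q [-1.04  0.19  0.35  1.83 -0.07  1.13 -0.45]
```

Request:
{"op": "carry_out", "data": {
  "rows": [
    {"grip":0,"offset":[-390,-63,30],"spin":0.9},
    {"grip":0,"offset":[-390,-63,30],"spin":0.9},
    {"grip":0,"offset":[-390,-63,30],"spin":0.9},
    {"grip":0,"offset":[-390,-63,30],"spin":0.9},
    {"grip":0,"offset":[-390,-63,30],"spin":0.9},
    {"grip":0,"offset":[-390,-63,30],"spin":0.9},
    {"grip":0,"offset":[-390,-63,30],"spin":0.9},
    {"grip":0,"offset":[-390,-63,30],"spin":0.9}
  ]
}}

```text
time_s: 2.3
position: [0.434, -0.0836, 0.228]
eef_rot: [0.903, 0.431, 0.001, -0.0]
force: [0.2, -0.1, -0.4]
finger_gap: 0.0876
```

```bash
python3 -c "
from h import *; go(.448,-.379,.08,16.2)"
```

```text
t 2.3 p [ 0.434  -0.0836  0.228 ] psi 51.01 tilt [ 0.002  0.001 -1.   ] off [-221.   196.7  147.8] spin 0.608 F [ 0.2 -0.1 -0.4] gap 0.0876 q [-0.62  0.08  0.76  2.05 -0.07  1.04 -0.51]
```

Request:
{"op": "carry_out", "data": {
  "rows": [
    {"grip":0,"offset":[-221,197,148],"spin":0.608},
    {"grip":0,"offset":[-221,197,148],"spin":0.608},
    {"grip":0,"offset":[-221,197,148],"spin":0.608},
    {"grip":0,"offset":[-221,197,148],"spin":0.608},
    {"grip":0,"offset":[-221,197,148],"spin":0.608},
    {"grip":0,"offset":[-221,197,148],"spin":0.608},
    {"grip":0,"offset":[-221,197,148],"spin":0.608},
    {"grip":0,"offset":[-221,197,148],"spin":0.608}
  ]
}}

```text
time_s: 3.1
position: [0.4462, -0.3811, 0.0779]
eef_rot: [0.99, 0.139, -0.002, 0.001]
force: [-1.0, -0.1, 0.5]
finger_gap: 0.088
```

```bash
python3 -c "
from h import *; go(.448,-.379,.004,16.2)
crop('side','pics/d1.png',195,240,335,350,5)
crop('top','pics/d2.png',330,130,430,260,4)"
```

```text
t 3.1 p [ 0.4462 -0.3811  0.0779] psi 15.93 tilt [-0.003 -0.002 -1.   ] off [ 2.5 -1.6 73.9] spin -0.005 F [-1.  -0.1  0.5] gap 0.088 q [ 0.08  0.62  0.76  1.87 -0.54  0.88 -0.18]
```

View pics/d1.png

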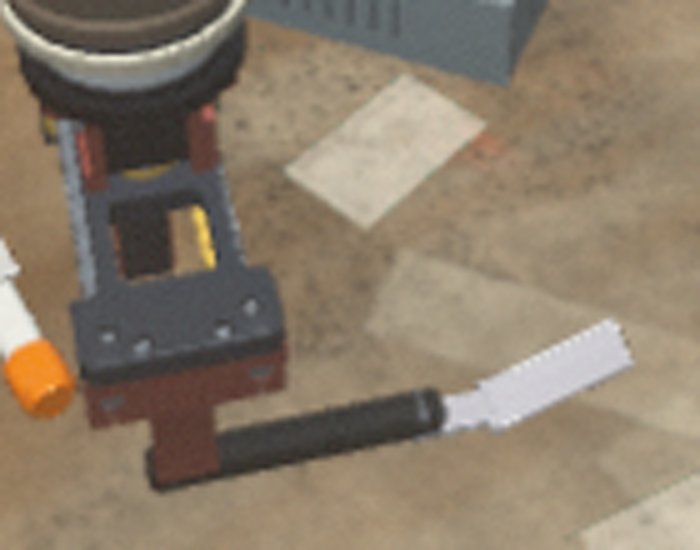

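View pics/d2.png

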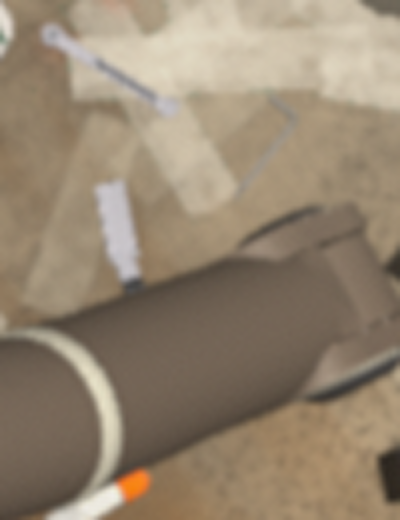

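The crop confirms this is the large lever: the gripper stands over its rear handle (crop 185,440) and the blade is at right. I'll descend and grip.

Request:
{"op": "carry_out", "data": {
  "rows": [
    {"grip":0,"offset":[1,-1,35],"spin":0},
    {"grip":0,"offset":[1,-1,70],"spin":0},
    {"grip":0,"offset":[1,-1,74],"spin":0},
    {"grip":0.8,"offset":[1,-1,74],"spin":0},
    {"grip":1,"offset":[1,-1,74],"spin":0},
    {"grip":1,"offset":[1,-1,74],"spin":0},
    {"grip":1,"offset":[1,-1,74],"spin":0},
    {"grip":1,"offset":[1,-1,74],"spin":0}
  ]
}}

```text
time_s: 4.0
position: [0.4495, -0.3761, 0.0064]
eef_rot: [0.99, 0.141, 0.001, 0.0]
force: [-0.1, -1.1, 0.1]
finger_gap: 0.0514
```

Request:
{"op": "carry_out", "data": {
  "rows": [
    {"grip":1,"offset":[0,0,0],"spin":0},
    {"grip":1,"offset":[0,0,0],"spin":0},
    {"grip":1,"offset":[0,0,-20],"spin":0},
    {"grip":1,"offset":[0,0,-40],"spin":0},
    {"grip":1,"offset":[0,0,-60],"spin":0},
    {"grip":1,"offset":[0,0,-60],"spin":0},
    {"grip":1,"offset":[0,0,-60],"spin":0},
    {"grip":1,"offset":[0,0,-60],"spin":0}
  ]
}}

```text
time_s: 4.8
position: [0.4487, -0.3754, 0.0647]
eef_rot: [0.99, 0.141, -0.0, -0.0]
force: [0.2, -0.6, 0.8]
finger_gap: 0.0007
```

```bash
python3 -c "
from h import *; go(.448,-.379,.2,16.2)
crop('side','pics/d3.png',195,240,335,350,5)"
```

```text
t 4.8 p [ 0.4487 -0.3754  0.0647] psi 16.21 tilt [-0.001  0.001 -1.   ] off [  -1.8    3.1 -135.3] spin 0.0 F [ 0.2 -0.6  0.8] gap 0.0007 q [ 0.09  0.63  0.75  1.88 -0.56  0.85 -0.17]
```

View pics/d3.png

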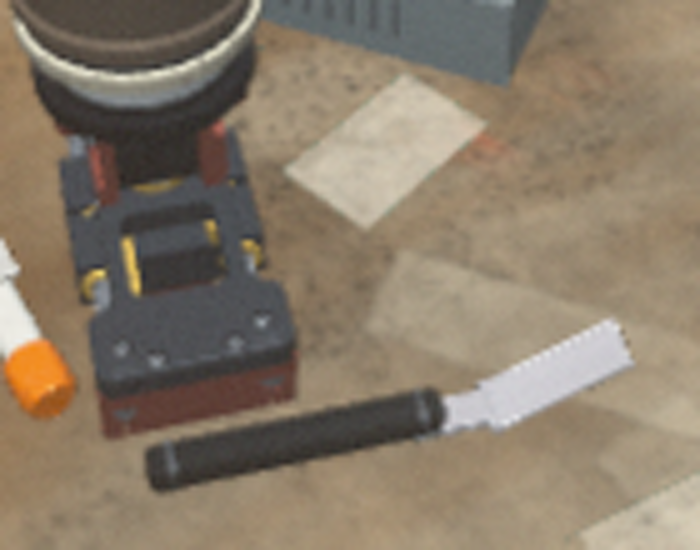

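I lifted before the slow fingers had closed; the lever is unmoved. I'll retry.

Request:
{"op": "carry_out", "data": {
  "rows": [
    {"grip":0.45,"offset":[-2,3,0],"spin":0},
    {"grip":0.45,"offset":[-2,3,0],"spin":0},
    {"grip":0.45,"offset":[-2,3,0],"spin":0},
    {"grip":0.45,"offset":[-2,3,0],"spin":0},
    {"grip":0.45,"offset":[-2,3,10],"spin":0},
    {"grip":0.45,"offset":[-2,3,40],"spin":0},
    {"grip":0.45,"offset":[-2,3,60],"spin":0},
    {"grip":0.45,"offset":[-2,3,60],"spin":0}
  ]
}}

```text
time_s: 5.65
position: [0.4464, -0.3778, 0.0027]
eef_rot: [0.99, 0.141, -0.002, -0.002]
force: [-0.4, 0.7, -0.1]
finger_gap: 0.0482
```

Request:
{"op": "carry_out", "data": {
  "rows": [
    {"grip":1,"offset":[0,0,0],"spin":0},
    {"grip":1,"offset":[0,0,0],"spin":0},
    {"grip":1,"offset":[0,0,0],"spin":0},
    {"grip":1,"offset":[0,0,0],"spin":0},
    {"grip":1,"offset":[0,0,0],"spin":0},
    {"grip":1,"offset":[0,0,0],"spin":0},
    {"grip":1,"offset":[0,0,0],"spin":0},
    {"grip":1,"offset":[0,0,0],"spin":0}
  ]
}}

```text
time_s: 6.45
position: [0.4483, -0.3793, 0.0062]
eef_rot: [0.99, 0.141, 0.0, -0.0]
force: [-2.2, 2.1, 6.6]
finger_gap: 0.0158
```

Request:
{"op": "carry_out", "data": {
  "rows": [
    {"grip":1,"offset":[0,0,-15],"spin":0},
    {"grip":1,"offset":[0,0,-30],"spin":0},
    {"grip":1,"offset":[0,0,-50],"spin":0},
    {"grip":1,"offset":[0,0,-70],"spin":0},
    {"grip":1,"offset":[0,0,-90],"spin":0},
    {"grip":1,"offset":[0,0,-90],"spin":0},
    {"grip":1,"offset":[0,0,-90],"spin":0},
    {"grip":1,"offset":[0,0,-90],"spin":0}
  ]
}}

```text
time_s: 7.25
position: [0.4476, -0.3787, 0.0948]
eef_rot: [0.99, 0.141, -0.0, -0.001]
force: [-0.4, -0.2, -4.3]
finger_gap: 0.016
```

```bash
python3 -c "
from h import *; go(.448,-.379,.2,16.2)
crop('side','pics/d4.png',195,220,335,350,5)"
```

```text
t 7.25 p [ 0.4476 -0.3787  0.0948] psi 16.22 tilt [-0.001  0.001 -1.   ] off [   0.3    0.3 -105.2] spin 0.0 F [-0.4 -0.2 -4.3] gap 0.016 q [ 0.07  0.6   0.78  1.86 -0.52  0.91 -0.19]
```

View pics/d4.png

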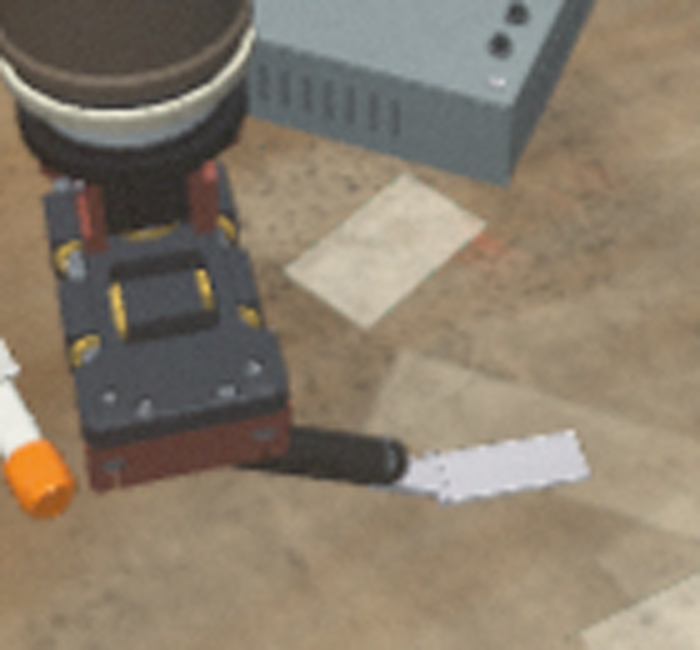

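```bash
cat >> h.py <<'E'
def lev(pivot,yaw,droop,l,z,off=55):
    a=np.radians(droop);c,s=np.cos(a),np.sin(a);x=l+off
    r=x*c+z*s; h=-x*s+z*c; y=np.radians(yaw)
    return np.array(pivot)+[r*np.cos(y),r*np.sin(y),h]
E
python3 - <<'E'
from h import *
for d in range(5,46,5):
    P=[lev((.4478,-.3787,.0966),16.2,d,l,z) for l,z in((134,20.5),(75,-6),(55,0))]
    P=[lev((.4478,-.3787,.0966),16.2,d,l/1000,z/1000,.055) for l,z in((134,20.5),(75,-6),(55,0))]
    print(d,((proj("side",P)-[195,220])*5).round(0).tolist(), [round(p[2],3) for p in P])
im=env.snapshot("side"); crop("side","pics/d5.png",195,220,335,350,5,im)
print([(d["location"],d["conf"]) for d in env.place_of("side","lever_tip")][:3])
E
```

```text
5 [[637.0, 327.0], [488.0, 392.0], [442.0, 389.0]] [np.float64(0.101), np.float64(0.079), np.float64(0.087)]
10 [[632.0, 354.0], [482.0, 410.0], [438.0, 405.0]] [np.float64(0.084), np.float64(0.068), np.float64(0.077)]
15 [[625.0, 381.0], [475.0, 429.0], [433.0, 421.0]] [np.float64(0.067), np.float64(0.057), np.float64(0.068)]
20 [[615.0, 408.0], [465.0, 447.0], [426.0, 436.0]] [np.float64(0.051), np.float64(0.046), np.float64(0.059)]
25 [[601.0, 435.0], [453.0, 465.0], [417.0, 452.0]] [np.float64(0.035), np.float64(0.036), np.float64(0.05)]
30 [[585.0, 460.0], [439.0, 482.0], [406.0, 467.0]] [np.float64(0.02), np.float64(0.026), np.float64(0.042)]
35 [[566.0, 485.0], [423.0, 499.0], [393.0, 482.0]] [np.float64(0.005), np.float64(0.017), np.float64(0.034)]
40 [[545.0, 510.0], [406.0, 516.0], [380.0, 496.0]] [np.float64(-0.009), np.float64(0.008), np.float64(0.026)]
45 [[522.0, 533.0], [387.0, 531.0], [364.0, 510.0]] [np.float64(-0.023), np.float64(0.0), np.float64(0.019)]
[([0.2827, -0.3869, 0.0188], 0.87), ([0.6112, -0.3328, 0.0188], 0.65)]
```

View pics/d5.png

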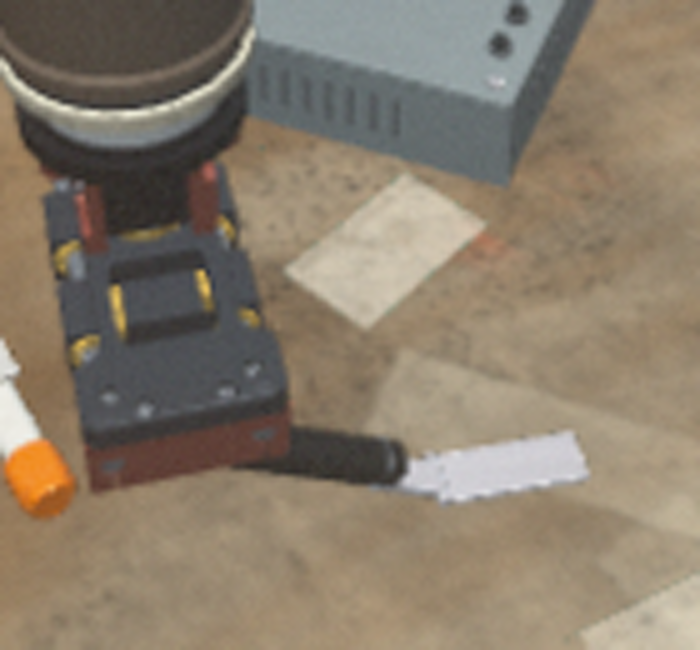

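```bash
python3 -c "
from h import *; go(.4774,-.1714,.165,70.4)"
```

```text
t 7.4 p [ 0.4475 -0.379   0.0947] psi 16.2 tilt [-0.001  0.001 -1.   ] off [  86.6 -191.1  -70.1] spin -0.946 F [-0.3 -0.4 -4.1] gap 0.0157 q [ 0.07  0.6   0.78  1.86 -0.52  0.91 -0.19]
```

Request:
{"op": "carry_out", "data": {
  "rows": [
    {"grip":1,"offset":[0,-5,-15],"spin":0},
    {"grip":1,"offset":[5,-20,-35],"spin":-0.05},
    {"grip":1,"offset":[20,-50,-55],"spin":-0.15},
    {"grip":1,"offset":[40,-85,-70],"spin":-0.28},
    {"grip":1,"offset":[55,-120,-70],"spin":-0.42},
    {"grip":1,"offset":[70,-155,-70],"spin":-0.56},
    {"grip":1,"offset":[80,-180,-70],"spin":-0.7},
    {"grip":1,"offset":[87,-191,-70],"spin":-0.82}
  ]
}}

```text
time_s: 8.2
position: [0.4782, -0.1685, 0.1663]
eef_rot: [0.85, 0.528, 0.0, -0.001]
force: [-0.6, 0.8, -3.8]
finger_gap: 0.0157
```

```bash
python3 -c "
from h import *; go(.4774,-.1714,.155,70.4)"
```

```text
t 8.2 p [ 0.4782 -0.1685  0.1663] psi 63.68 tilt [ 0.     0.001 -1.   ] off [-2.9  0.6 11.3] spin -0.117 F [-0.6  0.8 -3.8] gap 0.0157 q [-0.3   0.31  0.67  1.98 -0.24  0.93  0.03]
```

Request:
{"op": "carry_out", "data": {
  "rows": [
    {"grip":1,"offset":[-2,1,4],"spin":-0.06},
    {"grip":1,"offset":[-3,1,9],"spin":-0.117},
    {"grip":1,"offset":[-3,1,11],"spin":-0.117},
    {"grip":1,"offset":[-3,1,11],"spin":-0.117},
    {"grip":1,"offset":[-3,1,11],"spin":-0.117},
    {"grip":1,"offset":[-3,1,11],"spin":-0.117},
    {"grip":1,"offset":[-3,1,11],"spin":-0.117},
    {"grip":1,"offset":[-3,1,11],"spin":-0.117}
  ]
}}

```text
time_s: 9.0
position: [0.4778, -0.1749, 0.1547]
eef_rot: [0.82, 0.573, 0.0, 0.0]
force: [0.5, -0.2, -4.7]
finger_gap: 0.0154
```

```bash
python3 - <<'E'
from h import *
go(.4774,-.1714,.120,70.4)
for d in (25,29,33):
    P=[lev((.4774,-.1714,.1568),70.4,d,l/1000,z/1000,.055) for l,z in((134,20.5),(75,-6),(55,0))]
    print(d,((proj("side",P)-[200,140])*4).round(0).tolist(),((proj("top",P)-[190,130])*4).round(0).tolist(), [round(p[2],3) for p in P])
crop("side","pics/e1.png",200,140,360,270,4)
crop("top","pics/e2.png",190,130,350,260,4)
for n in("side","top"):print([(d["location"],round(d["conf"],2)) for d in env.place_of(n,"lever_tip")][:3])
E
```

```text
t 9.0 p [ 0.4778 -0.1749  0.1547] psi 69.87 tilt [ 0. -0. -1.] off [ 3.1 -1.6 34.7] spin -0.009 F [ 0.5 -0.2 -4.7] gap 0.0154 q [-0.26  0.33  0.64  1.99 -0.25  0.91  0.16]
25 [[316.0, 204.0], [280.0, 258.0], [271.0, 255.0]] [[269.0, 267.0], [346.0, 295.0], [365.0, 299.0]] [np.float64(0.096), np.float64(0.096), np.float64(0.11)]
29 [[314.0, 223.0], [278.0, 272.0], [269.0, 267.0]] [[275.0, 272.0], [351.0, 299.0], [369.0, 302.0]] [np.float64(0.083), np.float64(0.089), np.float64(0.103)]
33 [[310.0, 242.0], [275.0, 286.0], [266.0, 279.0]] [[282.0, 278.0], [357.0, 303.0], [374.0, 305.0]] [np.float64(0.071), np.float64(0.081), np.float64(0.097)]
[([0.2861, -0.3854, 0.0202], 0.66), ([0.5329, -0.0258, 0.0558], 0.65), ([0.7611, -0.2125, 0.0002], 0.38)]
[([0.2812, -0.3853, 0.0197], 0.57), ([0.5295, -0.0244, 0.0582], 0.53)]
```

View pics/e1.png

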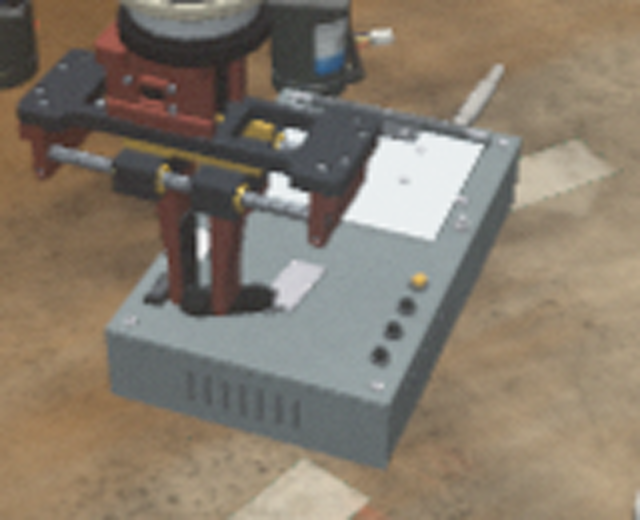

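View pics/e2.png

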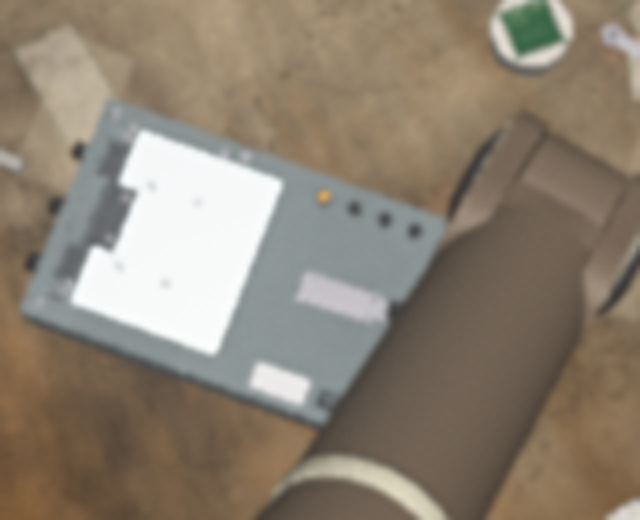

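Request:
{"op": "carry_out", "data": {
  "rows": [
    {"grip":1,"offset":[0,-1,6],"spin":-0.005},
    {"grip":1,"offset":[0,-1,12],"spin":-0.01},
    {"grip":1,"offset":[0,-1,18],"spin":-0.01},
    {"grip":1,"offset":[0,-1,24],"spin":-0.01},
    {"grip":1,"offset":[0,-1,30],"spin":-0.01},
    {"grip":1,"offset":[0,-1,35],"spin":-0.01},
    {"grip":1,"offset":[0,-1,35],"spin":-0.01},
    {"grip":1,"offset":[0,-1,35],"spin":-0.01}
  ]
}}

```text
time_s: 10.0
position: [0.4768, -0.1742, 0.1195]
eef_rot: [0.817, 0.577, -0.0, -0.0]
force: [0.2, -0.3, -0.6]
finger_gap: 0.0157
```

```bash
python3 - <<'E'
from h import *
go(.4774,-.1714,.120,70.4)
crop("side","pics/e3.png",200,140,360,270,4)
crop("top","pics/e4.png",190,150,310,250,6)
for n in("side","top"):print([(d["location"],round(d["conf"],2)) for d in env.place_of(n,"lever_tip")][:3],[(d["location"],round(d["conf"],2)) for d in env.place_of(n,"lever_heel")][:3])
E
```

```text
t 10.0 p [ 0.4768 -0.1742  0.1195] psi 70.47 tilt [-0.  0. -1.] off [ 2.8 -0.4 -0.5] spin 0.001 F [ 0.2 -0.3 -0.6] gap 0.0157 q [-0.23  0.38  0.61  2.02 -0.29  0.83  0.21]
[([0.2846, -0.3868, 0.0215], 0.8), ([0.5362, -0.0085, 0.0575], 0.77)] [([0.2387, -0.3821, 0.0], 0.64), ([0.5137, -0.0715, 0.0587], 0.5)]
[([0.5312, -0.0098, 0.0592], 0.68), ([0.28, -0.3848, 0.0204], 0.46)] [([0.5169, -0.07, 0.0585], 0.77), ([0.2349, -0.3858, 0.0046], 0.73), ([0.5657, 0.0836, 0.0619], 0.24)]
```

View pics/e3.png

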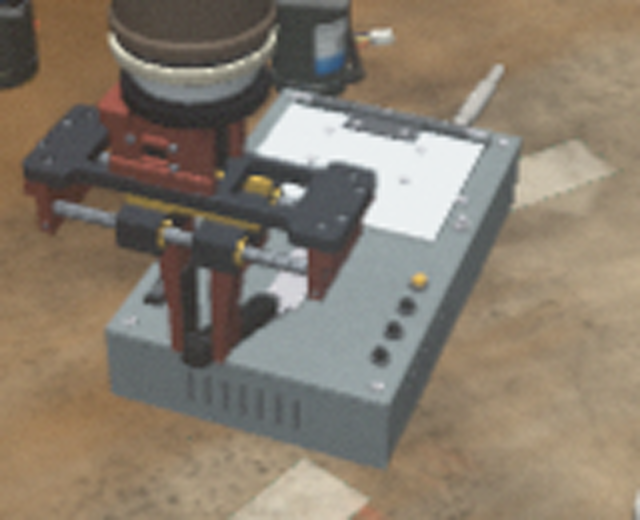

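View pics/e4.png

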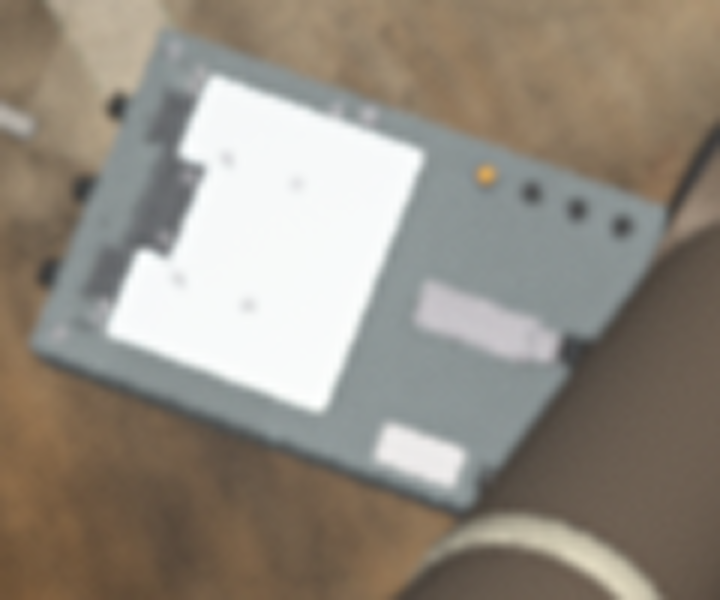

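Request:
{"op": "carry_out", "data": {
  "rows": [
    {"grip":1,"offset":[8,0,0],"spin":0},
    {"grip":1,"offset":[16,0,0],"spin":0},
    {"grip":1,"offset":[24,0,0],"spin":0},
    {"grip":1,"offset":[32,0,0],"spin":0},
    {"grip":1,"offset":[39,0,0],"spin":0},
    {"grip":1,"offset":[44,0,0],"spin":0},
    {"grip":1,"offset":[44,0,0],"spin":0},
    {"grip":1,"offset":[44,0,0],"spin":0}
  ]
}}

```text
time_s: 11.1
position: [0.4917, -0.1321, 0.1195]
eef_rot: [0.817, 0.577, 0.0, -0.0]
force: [0.9, 0.9, -1.7]
finger_gap: 0.0157
```

```bash
python3 - <<'E'
from h import *
go(.4774,-.1714,.120,70.4)
crop("side","pics/e5.png",200,140,360,270,4)
crop("top","pics/e6.png",190,150,310,250,6)
for n in("side","top"):print([(d["location"],round(d["conf"],2)) for d in env.place_of(n,"lever_heel")][:3])
E
```

```text
t 11.1 p [ 0.4917 -0.1321  0.1195] psi 70.51 tilt [-0.     0.001 -1.   ] off [-41.8  -0.3  -0.6] spin 0.002 F [ 0.9  0.9 -1.7] gap 0.0157 q [-0.31  0.38  0.6   2.02 -0.29  0.83  0.12]
[([0.2384, -0.3809, -0.001], 0.61), ([0.5242, -0.027, 0.0565], 0.45), ([0.5443, 0.3238, -0.0006], 0.32)]
[([0.5317, -0.0295, 0.0571], 0.7), ([0.2344, -0.3838, 0.0011], 0.56)]
```

View pics/e5.png

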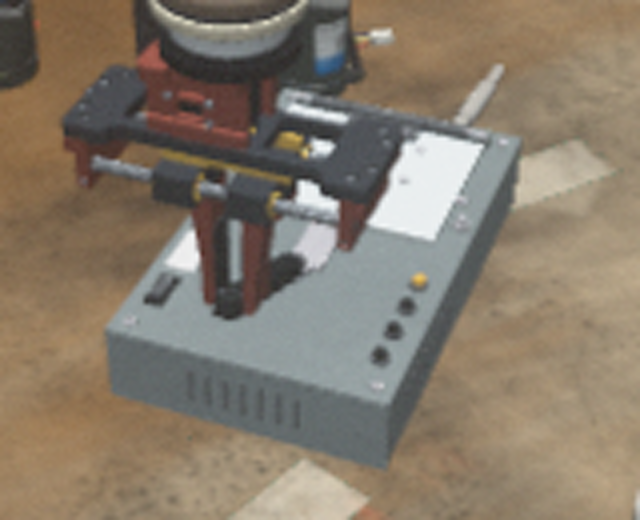

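View pics/e6.png

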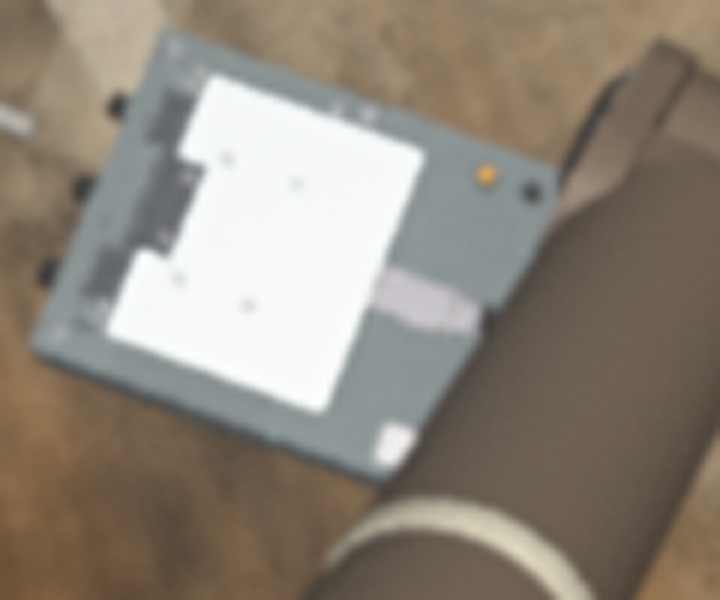

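Request:
{"op": "carry_out", "data": {
  "rows": [
    {"grip":1,"offset":[-4,0,8],"spin":0},
    {"grip":1,"offset":[-8,0,17],"spin":0},
    {"grip":1,"offset":[-11,0,27],"spin":0},
    {"grip":1,"offset":[-13,0,36],"spin":0},
    {"grip":1,"offset":[-15,0,45],"spin":0},
    {"grip":1,"offset":[-16,0,53],"spin":0},
    {"grip":1,"offset":[-16,0,55],"spin":0},
    {"grip":1,"offset":[-16,0,55],"spin":0}
  ]
}}

```text
time_s: 12.1
position: [0.4859, -0.149, 0.065]
eef_rot: [0.817, 0.577, -0.0, -0.0]
force: [-5.7, -3.1, 15.6]
finger_gap: 0.0159
```

```bash
python3 - <<'E'
from h import *
go(.4774,-.1714,.120,70.4)
crop("side","pics/f1.png",200,140,360,270,4)
crop("top","pics/f2.png",190,150,310,250,6)
for n in("side","top"):print([(d["location"],round(d["conf"],2)) for d in env.place_of(n,"hatch_edge")][:3])
E
```

```text
t 12.1 p [ 0.4859 -0.149   0.065 ] psi 70.42 tilt [-0. -0. -1.] off [-24.   -0.5 -54.9] spin 0.0 F [-5.7 -3.1 15.6] gap 0.0159 q [-0.23  0.46  0.55  2.06 -0.36  0.72  0.21]
[([0.5414, 0.0159, 0.1007], 0.64), ([0.5845, 0.1357, 0.0824], 0.41)]
[([0.5458, 0.0186, 0.1024], 0.78)]
```

View pics/f1.png

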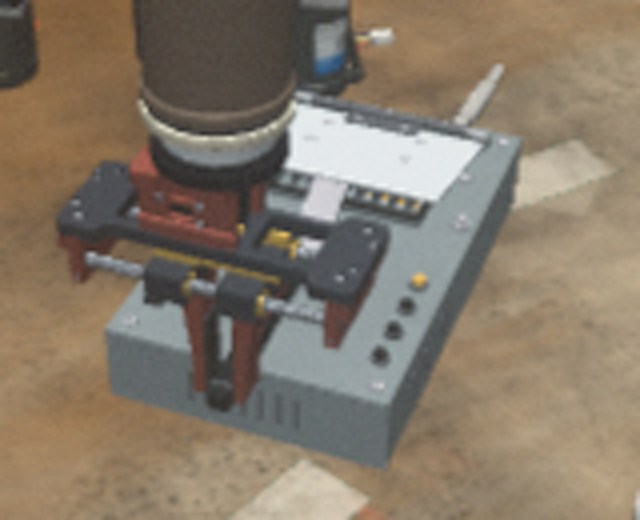

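View pics/f2.png

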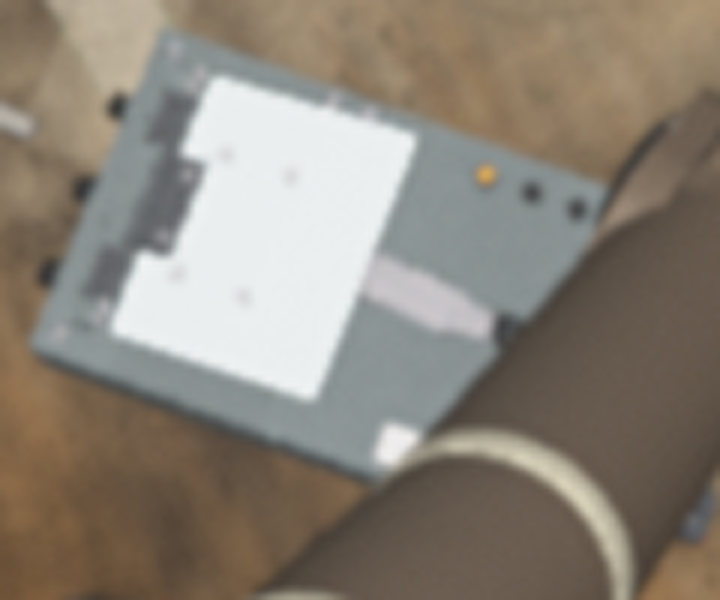

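Request:
{"op": "carry_out", "data": {
  "rows": [
    {"grip":0.5,"offset":[0,0,0],"spin":0},
    {"grip":0.5,"offset":[0,0,0],"spin":0},
    {"grip":0,"offset":[0,0,0],"spin":0},
    {"grip":0,"offset":[0,0,0],"spin":0},
    {"grip":0,"offset":[0,0,-20],"spin":0},
    {"grip":0,"offset":[0,0,-60],"spin":0},
    {"grip":0,"offset":[0,0,-100],"spin":0},
    {"grip":0,"offset":[0,0,-110],"spin":0}
  ]
}}

```text
time_s: 13.1
position: [0.488, -0.1488, 0.1781]
eef_rot: [0.817, 0.577, 0.002, 0.002]
force: [-0.1, -0.2, -1.0]
finger_gap: 0.0763
```

```bash
python3 - <<'E'
from h import *
go(.4774,-.1714,.120,70.4)
crop("side","pics/f3.png",200,140,360,270,4)
crop("top","pics/f4.png",190,150,310,250,6)
for th in("hatch_edge","lever_tip","lever_grip"):
  for n in("side","top"):print(th,n,[(np.round(d["location"],4),round(d["conf"],2)) for d in env.place_of(n,th)][:3])
E
```

```text
t 13.1 p [ 0.488  -0.1488  0.1781] psi 70.45 tilt [ 0.005 -0.    -1.   ] off [-25.   -2.7  58.1] spin 0.001 F [-0.1 -0.2 -1. ] gap 0.0763 q [-0.33  0.29  0.65  1.96 -0.22  0.95  0.09]
hatch_edge side [(array([0.5401, 0.0155, 0.09  ]), 0.71), (array([0.5853, 0.1376, 0.0809]), 0.71)]
hatch_edge top [(array([0.5452, 0.0178, 0.0918]), 0.81), (array([ 0.3589, -0.3018,  0.0029]), 0.73)]
lever_tip side [(array([0.5462, 0.0257, 0.0861]), 0.77), (array([ 0.2848, -0.3845,  0.0225]), 0.59)]
lever_tip top [(array([0.5486, 0.0271, 0.0836]), 0.66), (array([ 0.2799, -0.3839,  0.0221]), 0.53), (array([ 0.667 , -0.4588,  0.003 ]), 0.29)]
lever_grip side [(array([ 0.1848, -0.3862,  0.0057]), 0.59), (array([0.5714, 0.083 , 0.0628]), 0.3)]
lever_grip top [(array([ 0.1844, -0.3843,  0.0073]), 0.71), (array([ 0.5029, -0.1012,  0.0678]), 0.6)]
```

View pics/f3.png

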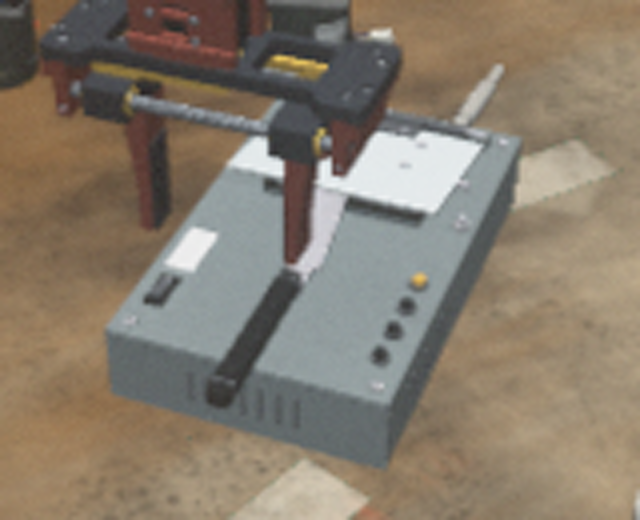

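View pics/f4.png

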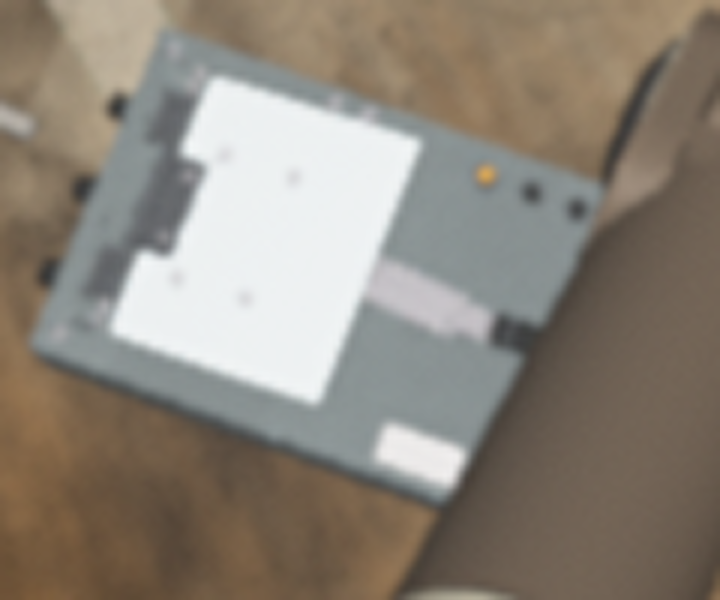

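Lever holds the hatch ajar, edge z ≈ 0.091. Next I'll go above the free edge on the box's +y side, with the jaws along box x.

```bash
cat >> h.py <<'E'
BX=np.array([.5458,.0208]);YA=np.radians(70.4)
def b2w(x,y): return BX+[np.cos(YA)*x-np.sin(YA)*y,np.sin(YA)*x+np.cos(YA)*y]
def w2b(p): d=np.array(p)[:2]-BX; return np.array([np.cos(YA)*d[0]+np.sin(YA)*d[1],-np.sin(YA)*d[0]+np.cos(YA)*d[1]])
def gob(x,y,z,yaw=160.4): go(*b2w(x/1000,y/1000),z/1000,yaw); print("box",(w2b(env.read_state()["position"])*1000).round(1))
E
python3 -c "
from h import *; gob(33,42,150)"
```

```text
t 13.5 p [ 0.4854 -0.1479  0.1734] psi 70.46 tilt [-0.002 -0.    -1.   ] off [212.2 -41.4  23.3] spin -1.57 F [-0.2  0.7  0.1] gap 0.0876 q [-0.33  0.3   0.65  1.97 -0.22  0.95  0.09]
box [-179.1    0.3]
```

Request:
{"op": "carry_out", "data": {
  "rows": [
    {"grip":0,"offset":[40,-10,0],"spin":-0.15},
    {"grip":0,"offset":[80,-20,0],"spin":-0.3},
    {"grip":0,"offset":[120,-30,0],"spin":-0.45},
    {"grip":0,"offset":[160,-35,0],"spin":-0.6},
    {"grip":0,"offset":[200,-40,0],"spin":-0.75},
    {"grip":0,"offset":[212,-41,0],"spin":-0.9},
    {"grip":0,"offset":[212,-41,0],"spin":-1.05},
    {"grip":0,"offset":[212,-41,0],"spin":-1.2}
  ]
}}

```text
time_s: 14.3
position: [0.518, 0.0661, 0.1735]
eef_rot: [0.345, 0.939, -0.001, -0.001]
force: [-0.4, 0.4, 0.7]
finger_gap: 0.0876
```

```bash
python3 -c "
from h import *; gob(33,42,140)"
```

```text
t 14.3 p [0.518  0.0661 0.1735] psi 139.66 tilt [-0.002 -0.001 -1.   ] off [ 0.4 -0.5 33.5] spin -0.362 F [-0.4  0.4  0.7] gap 0.0876 q [-0.48  0.29  0.32  1.92 -0.11  0.95  0.76]
box [33.4 41.4]
```

Request:
{"op": "carry_out", "data": {
  "rows": [
    {"grip":0,"offset":[0,0,0],"spin":-0.15},
    {"grip":0,"offset":[0,0,10],"spin":-0.3},
    {"grip":0,"offset":[0,0,20],"spin":-0.362},
    {"grip":0,"offset":[0,0,40],"spin":-0.362},
    {"grip":0,"offset":[0,0,55],"spin":-0.362},
    {"grip":0,"offset":[0,0,60],"spin":-0.362},
    {"grip":0,"offset":[0,0,60],"spin":-0.362},
    {"grip":0,"offset":[0,0,60],"spin":-0.362}
  ]
}}

```text
time_s: 15.1
position: [0.5187, 0.0654, 0.1148]
eef_rot: [0.174, 0.985, -0.0, 0.0]
force: [-0.7, 0.1, -0.1]
finger_gap: 0.0877
```

```bash
python3 -c "
from h import *; gob(39.5,42,87)
crop('side','pics/g1.png',210,110,350,240,5)
crop('top','pics/g2.png',190,150,310,250,5)
for n in('side','top'):print([(np.round(d['location'],4),round(d['conf'],2)) for d in env.place_of(n,'hatch_edge')][:3])
"
```

```text
t 15.1 p [0.5187 0.0654 0.1148] psi 159.95 tilt [ 0. -0. -1.] off [ 1.5  6.6 27.8] spin -0.008 F [-0.7  0.1 -0.1] gap 0.0877 q [-0.41  0.37  0.24  1.97 -0.12  0.82  1.12]
box [32.9 40.5]
[(array([0.5396, 0.0152, 0.0891]), 0.9), (array([0.3945, 0.3458, 0.0043]), 0.58), (array([0.5449, 0.0217, 0.0017]), 0.16)]
[]
```

View pics/g1.png

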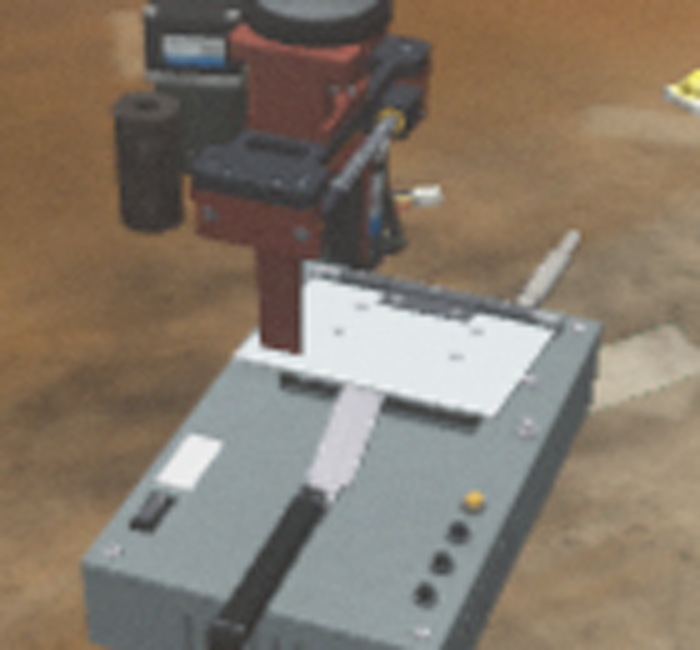

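View pics/g2.png

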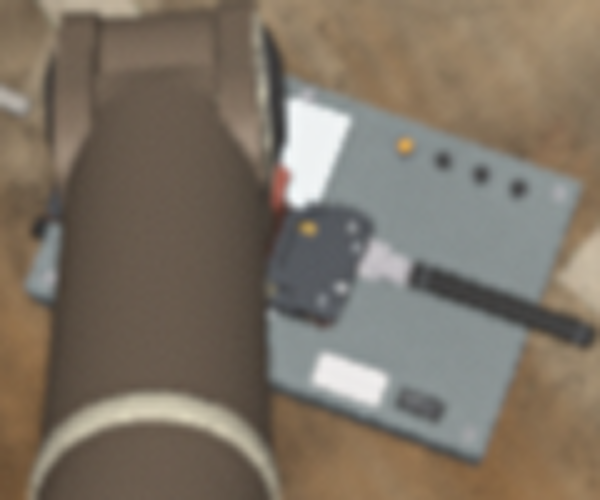

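Request:
{"op": "carry_out", "data": {
  "rows": [
    {"grip":0,"offset":[1,-2,8],"spin":0},
    {"grip":0,"offset":[1,-2,16],"spin":0},
    {"grip":0,"offset":[1,-2,22],"spin":0},
    {"grip":0,"offset":[1,-2,27],"spin":0},
    {"grip":0,"offset":[1,-2,27],"spin":0},
    {"grip":0,"offset":[1,-2,27],"spin":0},
    {"grip":0,"offset":[1,-2,27],"spin":0},
    {"grip":0,"offset":[1,-2,27],"spin":0}
  ]
}}

```text
time_s: 16.1
position: [0.517, 0.064, 0.0879]
eef_rot: [0.174, 0.985, 0.0, 0.0]
force: [0.1, 0.1, -0.6]
finger_gap: 0.0877
```

```bash
python3 -c "
from h import *; gob(39.5,42,87)
crop('side','pics/g3.png',240,130,320,210,9)
"
```

```text
t 16.1 p [0.517  0.064  0.0879] psi 159.96 tilt [ 0.001  0.    -1.   ] off [0.5 8.5 0.9] spin -0.008 F [ 0.1  0.1 -0.6] gap 0.0877 q [-0.4   0.4   0.23  2.   -0.13  0.75  1.13]
box [31.  41.6]
```

View pics/g3.png

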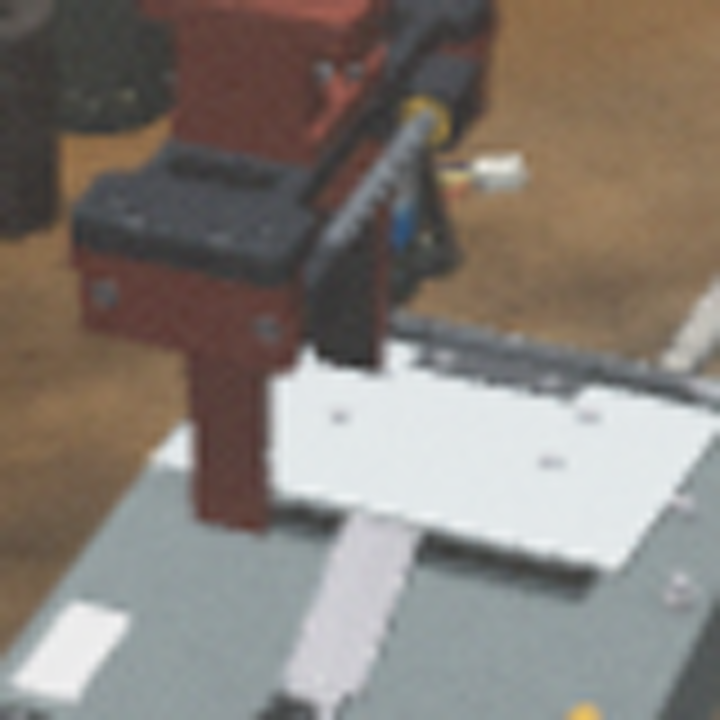

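Request:
{"op": "carry_out", "data": {
  "rows": [
    {"grip":0,"offset":[0,0,2],"spin":0},
    {"grip":0,"offset":[0,0,4],"spin":0},
    {"grip":0,"offset":[0,3,4],"spin":0},
    {"grip":0,"offset":[0,5,4],"spin":0},
    {"grip":0,"offset":[0,7,4],"spin":0},
    {"grip":0,"offset":[0,9,4],"spin":0},
    {"grip":0,"offset":[0,10,4],"spin":0},
    {"grip":0,"offset":[0,10,4],"spin":0}
  ]
}}

```text
time_s: 16.95
position: [0.5199, 0.0724, 0.0835]
eef_rot: [0.174, 0.985, -0.001, -0.0]
force: [-1.1, -4.5, 1.0]
finger_gap: 0.0879
```

```bash
python3 -c "
from h import *; gob(39.5,42,87)"
```

```text
t 16.95 p [0.5199 0.0724 0.0835] psi 159.92 tilt [-0.001 -0.001 -1.   ] off [ 0.3 -0.4 -3.5] spin -0.008 F [-1.1 -4.5  1. ] gap 0.0879 q [-0.41  0.42  0.23  1.99 -0.13  0.75  1.12]
box [39.9 41.7]
```

Request:
{"op": "carry_out", "data": {
  "rows": [
    {"grip":0,"offset":[0,2,0],"spin":0},
    {"grip":0,"offset":[0,2.6,-4],"spin":0},
    {"grip":0,"offset":[0,3.2,-8],"spin":0},
    {"grip":0,"offset":[0,4,-12],"spin":0},
    {"grip":0,"offset":[0,5,-16],"spin":0},
    {"grip":0,"offset":[0,6,-20],"spin":0},
    {"grip":0,"offset":[0,7.5,-25],"spin":0},
    {"grip":0,"offset":[0,9,-30],"spin":0}
  ]
}}

```text
time_s: 17.75
position: [0.5225, 0.0794, 0.1134]
eef_rot: [0.175, 0.985, -0.001, -0.001]
force: [-1.8, -6.9, 0.6]
finger_gap: 0.0878
```

```bash
python3 -c "
from h import *; gob(39.5,42,87)
crop('side','pics/g4.png',240,110,320,210,7)
for n in('side','top'):print([(np.round(d['location'],4),round(d['conf'],2)) for d in env.place_of(n,'hatch_edge')][:3])
"
```

```text
t 17.75 p [0.5225 0.0794 0.1134] psi 159.86 tilt [-0.002 -0.002 -1.   ] off [ 0.2 -7.8 26.5] spin -0.009 F [-1.8 -6.9  0.6] gap 0.0878 q [-0.43  0.38  0.24  1.96 -0.12  0.82  1.09]
box [47.4 41.7]
[(array([0.5434, 0.0235, 0.1234]), 0.85)]
[]
```

View pics/g4.png

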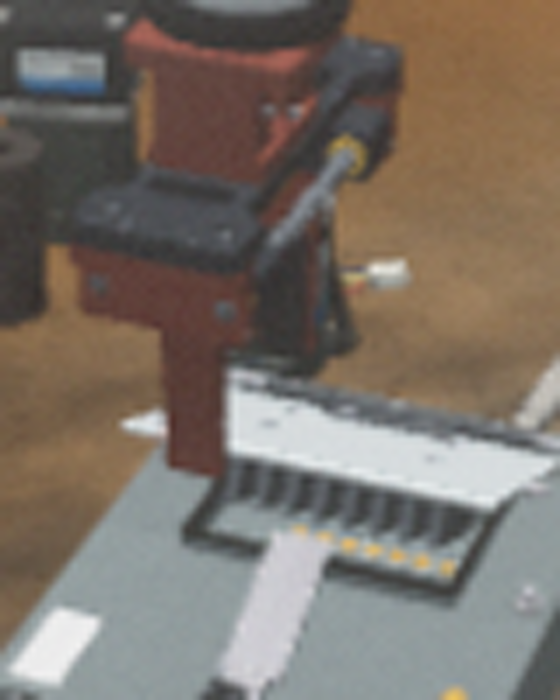

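Request:
{"op": "carry_out", "data": {
  "rows": [
    {"grip":0,"offset":[0,2.5,-6],"spin":0},
    {"grip":0,"offset":[0,5,-11.5],"spin":0},
    {"grip":0,"offset":[0,8,-17],"spin":0},
    {"grip":0,"offset":[0,11.5,-22.5],"spin":0},
    {"grip":0,"offset":[0,15,-28],"spin":0},
    {"grip":0,"offset":[0,19,-33],"spin":0},
    {"grip":0,"offset":[0,23,-38],"spin":0},
    {"grip":0,"offset":[0,27,-43],"spin":0}
  ]
}}

```text
time_s: 18.7
position: [0.5318, 0.1054, 0.1569]
eef_rot: [0.175, 0.985, -0.001, -0.001]
force: [-2.3, -5.0, 3.2]
finger_gap: 0.0873
```

```bash
python3 -c "
from h import *; gob(39.5,42,87)
crop('side','pics/g5.png',240,90,320,210,6)
for n in('side','top'):print([(np.round(d['location'],4),round(d['conf'],2)) for d in env.place_of(n,'hatch_edge')][:3])
"
```

```text
t 18.7 p [0.5318 0.1054 0.1569] psi 159.87 tilt [-0.002 -0.002 -1.   ] off [  0.1 -35.4  69.9] spin -0.009 F [-2.3 -5.   3.2] gap 0.0873 q [-0.48  0.34  0.24  1.89 -0.1   0.93  1.03]
box [75.  41.5]
[(array([0.5533, 0.0484, 0.1662]), 0.78)]
[]
```

View pics/g5.png

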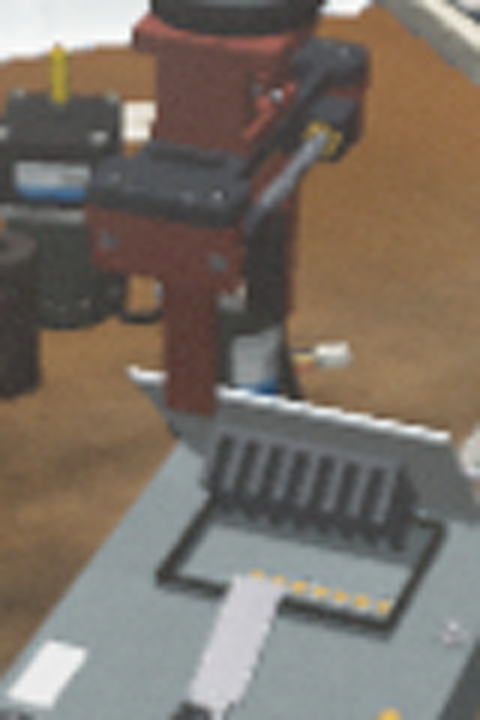

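Request:
{"op": "carry_out", "data": {
  "rows": [
    {"grip":0,"offset":[0,4,-4],"spin":0},
    {"grip":0,"offset":[0,8.5,-8],"spin":0},
    {"grip":0,"offset":[0,13.5,-12],"spin":0},
    {"grip":0,"offset":[0,18.5,-16],"spin":0},
    {"grip":0,"offset":[0,24,-20],"spin":0},
    {"grip":0,"offset":[0,29.5,-21],"spin":0},
    {"grip":0,"offset":[0,35,-21],"spin":0},
    {"grip":0,"offset":[0,41,-21],"spin":0}
  ]
}}

```text
time_s: 19.65
position: [0.5468, 0.1465, 0.1775]
eef_rot: [0.174, 0.985, 0.0, -0.0]
force: [-0.8, -1.4, 1.2]
finger_gap: 0.0879
```

```bash
python3 -c "
from h import *; gob(39.5,42,87)
crop('side','pics/g6.png',240,80,320,210,6)
for n in('side','top'):print([(np.round(d['location'],4),round(d['conf'],2)) for d in env.place_of(n,'hatch_edge')][:3])
"
```

```text
t 19.65 p [0.5468 0.1465 0.1775] psi 159.98 tilt [ 0.  0. -1.] off [  0.2 -79.3  90.4] spin -0.007 F [-0.8 -1.4  1.2] gap 0.0879 q [-0.53  0.36  0.23  1.81 -0.1   0.99  0.97]
box [118.7  41.2]
[(array([0.5718, 0.0934, 0.1948]), 0.97)]
[]
```

View pics/g6.png

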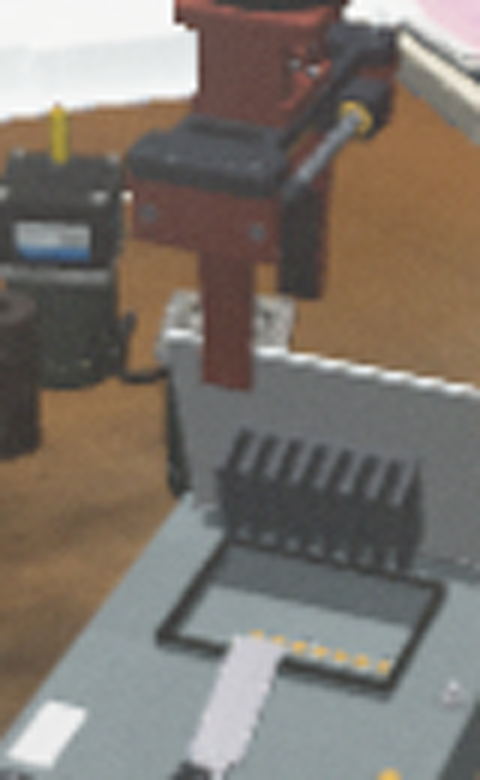

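Request:
{"op": "carry_out", "data": {
  "rows": [
    {"grip":0.3,"offset":[0,0,-1],"spin":0},
    {"grip":0.5,"offset":[0,0,-2],"spin":0},
    {"grip":0.7,"offset":[0,0,-3],"spin":0},
    {"grip":1,"offset":[0,0,-4],"spin":0},
    {"grip":1,"offset":[0,0,-5],"spin":0},
    {"grip":1,"offset":[0,0,-6],"spin":0},
    {"grip":1,"offset":[0,0,-7],"spin":0},
    {"grip":1,"offset":[0,0,-8],"spin":0}
  ]
}}

```text
time_s: 20.6
position: [0.5467, 0.1457, 0.1857]
eef_rot: [0.174, 0.985, 0.0, 0.0]
force: [0.2, -1.0, -0.5]
finger_gap: 0.0272
```

Request:
{"op": "carry_out", "data": {
  "rows": [
    {"grip":1,"offset":[0,0,0],"spin":0},
    {"grip":1,"offset":[0,0,0],"spin":0},
    {"grip":1,"offset":[0,0,0],"spin":0},
    {"grip":1,"offset":[0,0,0],"spin":0},
    {"grip":1,"offset":[0,0,0],"spin":0},
    {"grip":1,"offset":[0,0,0],"spin":0},
    {"grip":1,"offset":[0,0,0],"spin":0},
    {"grip":1,"offset":[0,0,0],"spin":0}
  ]
}}

```text
time_s: 21.4
position: [0.5466, 0.1454, 0.1857]
eef_rot: [0.174, 0.985, -0.0, -0.0]
force: [-0.9, -2.9, 2.4]
finger_gap: 0.0036
```

```bash
python3 -c "
from h import *; gob(122,42,180)
crop('side','pics/g7.png',240,80,340,200,6)
for n in('side','top'):print([(np.round(d['location'],4),round(d['conf'],2)) for d in env.place_of(n,'hatch_edge')][:3])
"
```

```text
t 21.4 p [0.5466 0.1454 0.1857] psi 159.95 tilt [-0. -0. -1.] off [1.  4.3 5.7] spin -0.008 F [-0.9 -2.9  2.4] gap 0.0036 q [-0.53  0.35  0.24  1.8  -0.09  1.01  0.96]
box [117.7  41. ]
[(array([0.5841, 0.1279, 0.2015]), 0.78)]
[]
```

View pics/g7.png

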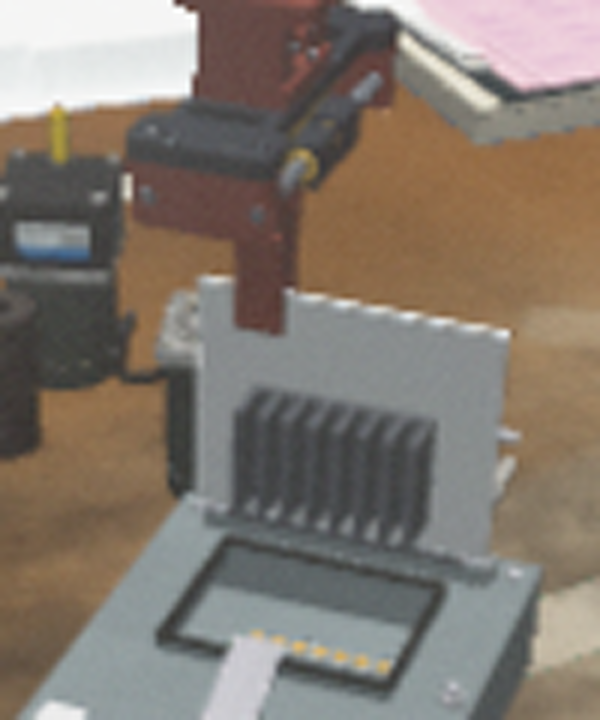

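Gripped at about 1.57 rad: gap 3.6 mm, plate flat between the pads. I'll slacken to about 12 mm so both fingers still capture the plate, carry it to the computed balance pose (TCP box x 147, z 0.191), then close again.

Request:
{"op": "carry_out", "data": {
  "rows": [
    {"grip":0.865,"offset":[0,0,0],"spin":0},
    {"grip":0.865,"offset":[0,2,-1],"spin":0},
    {"grip":0.865,"offset":[0,5,-2],"spin":0},
    {"grip":0.865,"offset":[0,8,-3],"spin":0},
    {"grip":0.865,"offset":[0,11,-4],"spin":0},
    {"grip":0.865,"offset":[0,14,-5],"spin":0},
    {"grip":0.865,"offset":[0,17,-5],"spin":0},
    {"grip":0.865,"offset":[0,20,-5],"spin":0}
  ]
}}

```text
time_s: 22.35
position: [0.5536, 0.1648, 0.1907]
eef_rot: [0.174, 0.985, 0.0, 0.0]
force: [0.6, -0.1, -0.9]
finger_gap: 0.0119
```

```bash
python3 -c "
from h import *; gob(146.5,42,191)"
```

```text
t 22.35 p [0.5536 0.1648 0.1907] psi 159.97 tilt [ 0.  0. -1.] off [ 1.1  8.2 -0.3] spin -0.008 F [ 0.6 -0.1 -0.9] gap 0.0119 q [-0.55  0.36  0.23  1.77 -0.1   1.02  0.94]
box [138.3  41. ]
```

Request:
{"op": "carry_out", "data": {
  "rows": [
    {"grip":0.865,"offset":[0,3,0],"spin":0},
    {"grip":0.865,"offset":[0,6,0],"spin":0},
    {"grip":0.865,"offset":[0,8,0],"spin":0},
    {"grip":0.865,"offset":[0,10,0],"spin":0},
    {"grip":1,"offset":[0,10,0],"spin":0},
    {"grip":1,"offset":[0,10,0],"spin":0},
    {"grip":1,"offset":[0,10,0],"spin":0},
    {"grip":1,"offset":[0,10,0],"spin":0}
  ]
}}

```text
time_s: 23.15
position: [0.5567, 0.1735, 0.1907]
eef_rot: [0.174, 0.985, -0.0, -0.0]
force: [-2.2, -0.9, 1.7]
finger_gap: 0.0056
```

```bash
python3 - <<'E'
from h import *
gob(148,42,191)
crop('side','pics/k1.png',250,80,350,200,6)
crop('top','pics/k2.png',180,130,300,240,6)
for th in("hatch_edge","hatch_cog","hatch_hinge","hatch_sink"):
  for n in('side','top'):
    L=[d for d in env.place_of(n,th) if d["conf"]>.5][:1]
    for d in L: print(th,n,np.round(d['location'],4),round(d['conf'],2),"box",(w2b(d["location"])*1000).round(1))
E
```

```text
t 23.15 p [0.5567 0.1735 0.1907] psi 159.94 tilt [-0. -0. -1.] off [ 1.1  0.5 -0.3] spin -0.008 F [-2.2 -0.9  1.7] gap 0.0056 q [-0.56  0.37  0.23  1.75 -0.1   1.03  0.92]
box [147.5  41. ]
hatch_edge side [0.5907 0.1587 0.1997] 0.91 box [145.   4.]
hatch_edge top [0.5991 0.158  0.2022] 0.64 box [147.1  -4.2]
hatch_cog side [0.5885 0.1358 0.1406] 0.69 box [122.7  -1.6]
hatch_cog top [0.5824 0.1396 0.1346] 0.84 box [124.2   5.4]
hatch_hinge side [0.5837 0.1363 0.0816] 0.68 box [121.5   3. ]
hatch_hinge top [0.5868 0.1317 0.0787] 0.58 box [118.2  -1.4]
hatch_sink side [0.5874 0.1215 0.1272] 0.91 box [108.8  -5.4]
hatch_sink top [0.5796 0.128  0.1321] 0.82 box [112.3   4.1]
```

View pics/k1.png

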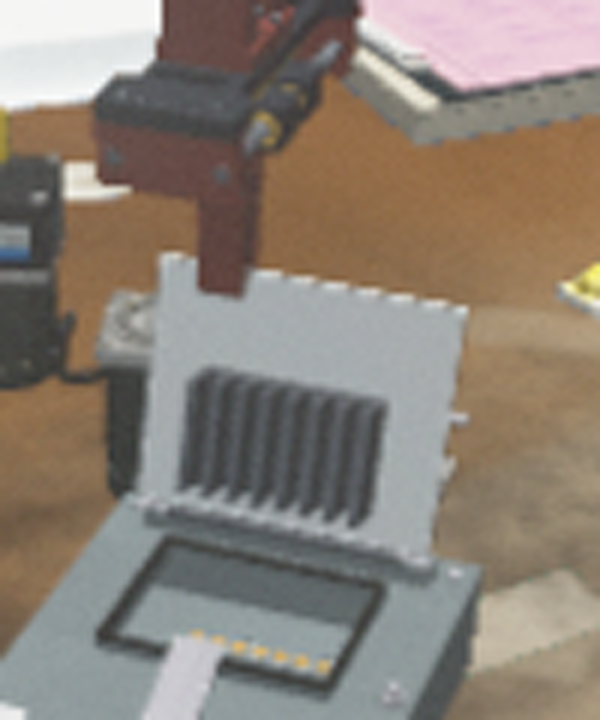

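View pics/k2.png

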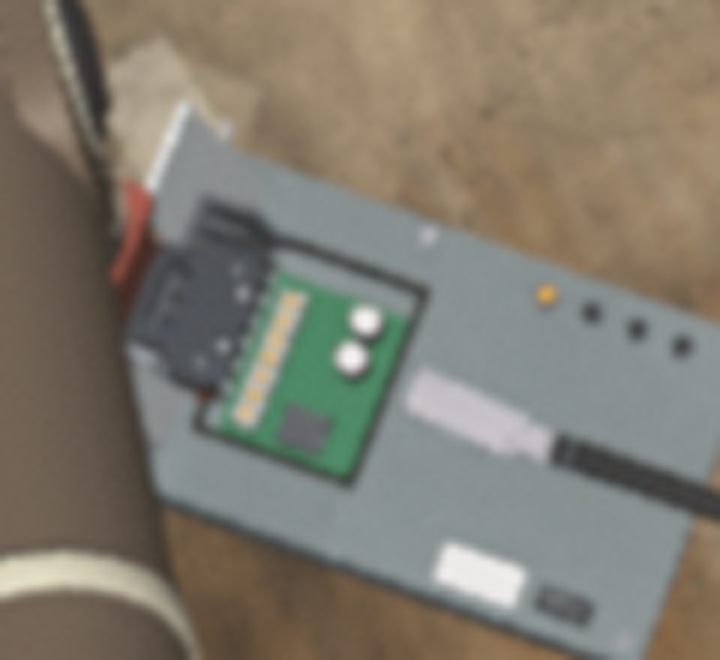

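```bash
cat > fit2.py <<'E'
from h import *
import sys
tag=sys.argv[1]
from fit import tf
box={"top":(.5452,.0200,np.radians(70.3)),"side":(.5462,.0217,np.radians(70.69))}
def corner(n,th,r,inner,y):
    c,s=np.cos(th),np.sin(th)
    return tf([(.122-(r*c+inner*s),y,.077+r*s-inner*c)],*box[n])[0]
for n,roi in (("side",(255,110,345,185)),("top",(190,135,260,205))):
    ims=[env.snapshot(n).astype(float) for _ in range(4)]
    im=np.mean(ims,0).astype(np.uint8); cv2.imwrite(f"pics/{tag}_{n}_raw.png",im[:,:,::-1])
    u0,v0,u1,v1=roi; s=8
    c=cv2.resize(im[v0:v1,u0:u1,::-1],None,fx=s,fy=s,interpolation=cv2.INTER_CUBIC)
    for th,col in((1.731,(0,0,255)),(1.831,(0,255,0)),(1.931,(255,0,0))):
        pts=[corner(n,th,.127,i,y) for i,y in((.008,-.075),(.008,.075),(.004,.075),(.004,-.075),(.008,-.075))]
        pp=((proj(n,pts)-[u0,v0]+.5)*s).astype(int)
        cv2.polylines(c,[pp],False,col,1)
        print(n,th,proj(n,pts[:4]).round(1).tolist())
    pp=((proj(n,tf([(.122,y,.077) for y in(-.075,.075)],*box[n]))-[u0,v0]+.5)*s).astype(int); cv2.polylines(c,[pp],False,(255,255,0),1)
    cv2.imwrite(f"pics/{tag}_{n}.png",c)
E
sed -i 's/^for nm,P,a,b,x0/if __name__=="__main__":\n  for nm,P,a,b,x0/; ' fit.py; python3 - <<'E'
s=open('fit.py').read().split('if __name__')
open('fit.py','w').write(s[0])
E
python3 fit2.py m1
```

```text
side 1.731 [[325.8, 132.8], [274.5, 123.6], [275.0, 123.2], [326.1, 132.4]]
side 1.831 [[326.9, 131.4], [276.0, 122.3], [276.5, 122.1], [327.2, 131.2]]
side 1.931 [[328.0, 130.5], [277.5, 121.5], [278.0, 121.4], [328.3, 130.4]]
top 1.731 [[215.1, 147.6], [195.9, 194.1], [194.6, 193.7], [213.9, 147.3]]
top 1.831 [[211.3, 146.4], [192.0, 192.8], [190.8, 192.4], [210.1, 146.1]]
top 1.931 [[207.5, 145.3], [188.2, 191.6], [187.1, 191.2], [206.4, 145.1]]
```

View pics/m1_side.png

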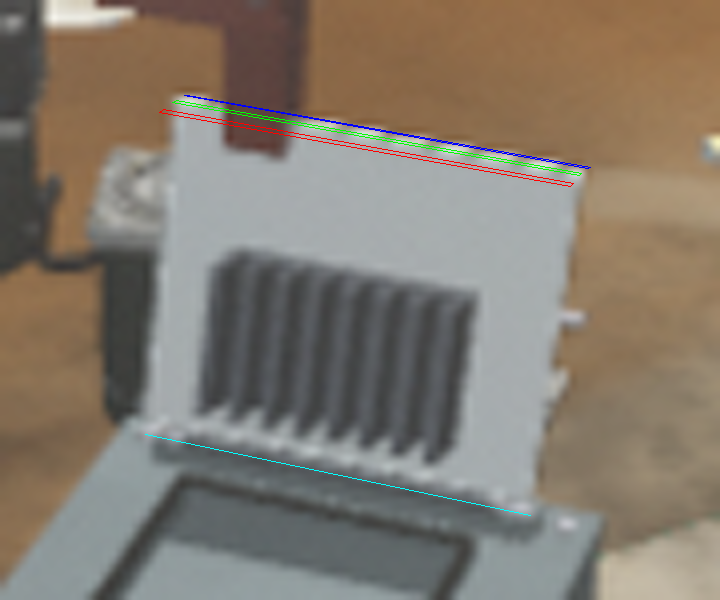

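View pics/m1_top.png

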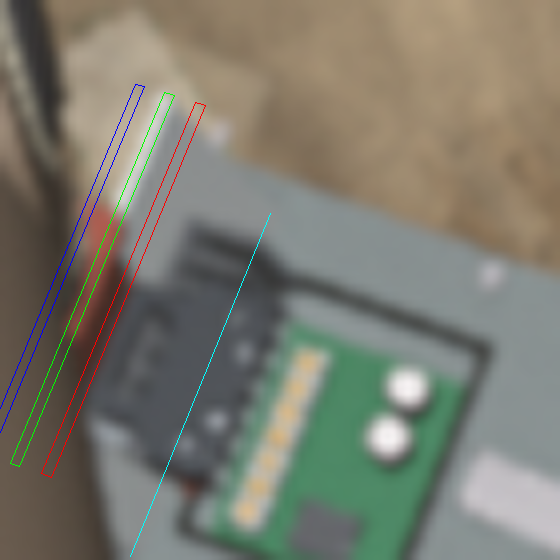

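```bash
python3 - <<'E'
from h import *
from fit2 import corner
E
python3 - <<'E'
import sys; sys.argv=["x","m2"]
from h import *
exec(open("fit2.py").read().split("for n,roi")[0])
im=cv2.imread("pics/m1_top_raw.png").astype(np.float32).mean(2)
# sample brightness vs theta along edge at y=-.07..-.045
ths=np.arange(1.70,1.95,.01)
for inner in(.004,.006,.008):
    v=[]
    for th in ths:
        P=np.array([corner("top",th,.127,inner,y) for y in np.linspace(-.070,-.05,15)]); p=proj("top",P).astype(np.float32)
        v.append(cv2.remap(im,p[:,0],p[:,1],cv2.INTER_LINEAR).mean())
    v=np.array(v); w=np.clip(v-np.median(v),0,None); k=np.abs(ths-ths[v.argmax()])<.045
    print(inner,dict(zip(ths.round(2),v.round(0).astype(int))),"cent",(ths[k]*w[k]).sum()/w[k].sum())
E
```

```text
0.004 {np.float64(1.7): np.int64(146), np.float64(1.71): np.int64(146), np.float64(1.72): np.int64(145), np.float64(1.73): np.int64(144), np.float64(1.74): np.int64(143), np.float64(1.75): np.int64(143), np.float64(1.76): np.int64(143), np.float64(1.77): np.int64(148), np.float64(1.78): np.int64(156), np.float64(1.79): np.int64(167), np.float64(1.8): np.int64(181), np.float64(1.81): np.int64(193), np.float64(1.82): np.int64(200), np.float64(1.83): np.int64(201), np.float64(1.84): np.int64(196), np.float64(1.85): np.int64(189), np.float64(1.86): np.int64(182), np.float64(1.87): np.int64(176), np.float64(1.88): np.int64(172), np.float64(1.89): np.int64(170), np.float64(1.9): np.int64(170), np.float64(1.91): np.int64(169), np.float64(1.92): np.int64(169), np.float64(1.93): np.int64(168), np.float64(1.94): np.int64(167)} cent 1.8310919414069264
0.006 {np.float64(1.7): np.int64(147), np.float64(1.71): np.int64(146), np.float64(1.72): np.int64(146), np.float64(1.73): np.int64(145), np.float64(1.74): np.int64(145), np.float64(1.75): np.int64(144), np.float64(1.76): np.int64(143), np.float64
[... 944 characters left out ...]
.float64(1.8): np.int64(147), np.float64(1.81): np.int64(155), np.float64(1.82): np.int64(166), np.float64(1.83): np.int64(180), np.float64(1.84): np.int64(193), np.float64(1.85): np.int64(200), np.float64(1.86): np.int64(201), np.float64(1.87): np.int64(196), np.float64(1.88): np.int64(190), np.float64(1.89): np.int64(182), np.float64(1.9): np.int64(176), np.float64(1.91): np.int64(173), np.float64(1.92): np.int64(170), np.float64(1.93): np.int64(170), np.float64(1.94): np.int64(169)} cent 1.8619388162790598Traceback (most recent call last):
  File "<stdin>", line 2, in <module>
  File "fit2.py", line 3, in <module>
    tag=sys.argv[1]
        ~~~~~~~~^^^
IndexError: list index out of range
```

```bash
python3 - <<'E'
from h import *
gob(147.5,41,190.7)
print(np.abs(env.read_state()["joint_vel"]).max())
cv2.imwrite("pics/z.png",env.snapshot("side")[:,:,::-1])
E
```

```text
t 24.05 p [0.5569 0.1739 0.1906] psi 159.96 tilt [-0.  0. -1.] off [ 0.1 -0.4 -0.1] spin -0.008 F [-2.2 -1.1  1.3] gap 0.0053 q [-0.56  0.37  0.23  1.75 -0.1   1.03  0.92]
box [147.9  40.9]
0.0021947171326017222
```

View pics/z.png

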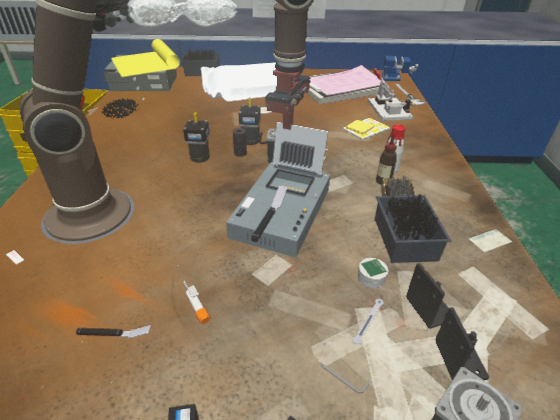

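Request:
{"op": "carry_out", "data": {
  "rows": [
    {"grip":1,"offset":[0,0,0],"spin":0},
    {"grip":1,"offset":[0,0,0],"spin":0},
    {"grip":1,"offset":[0,0,0],"spin":0},
    {"grip":1,"offset":[0,0,0],"spin":0},
    {"grip":1,"offset":[0,0,0],"spin":0},
    {"grip":1,"offset":[0,0,0],"spin":0},
    {"grip":1,"offset":[0,0,0],"spin":0},
    {"grip":1,"offset":[0,0,0],"spin":0}
  ]
}}

```text
time_s: 24.9
position: [0.5569, 0.1739, 0.1906]
eef_rot: [0.174, 0.985, 0.0, -0.0]
force: [-2.6, -1.8, 2.4]
finger_gap: 0.0059
```

```bash
cat > m.py <<'E'
import sys
from h import *
from scipy.optimize import least_squares
exec(open("fit2.py").read().split("for n,roi")[0])
gob(147.5,41,190.7)
im=np.mean([env.snapshot("top").astype(np.float32) for _ in range(4)],0).mean(2).astype(np.float32)
ths=np.arange(1.70,1.96,.005); v=[]
for th in ths:
    P=np.array([corner("top",th,.127,.006,y) for y in np.linspace(-.070,-.05,15)]); p=proj("top",P).astype(np.float32)
    v.append(cv2.remap(im,p[:,0],p[:,1],cv2.INTER_LINEAR).mean())
v=np.array(v); print("peak th",ths[v.argmax()],v.max())
print("gap",[round(env.read_state()["finger_gap"],4) for _ in range(3)])
E
python3 m.py m3
```

```text
t 24.9 p [0.5569 0.1739 0.1906] psi 159.96 tilt [-0.  0. -1.] off [ 0.1 -0.4 -0.1] spin -0.008 F [-2.6 -1.8  2.4] gap 0.0059 q [-0.56  0.37  0.23  1.75 -0.1   1.03  0.92]
box [147.9  40.9]
peak th 1.839999999999997 201.39877
gap [0.0054, 0.0054, 0.0054]
```

```bash
python3 -c "
from rig import env; print(env.job_done())"
```

```text
the job is handed in; nothing more can be done
None
```

The hatch is up and still gripped, motionless, near its balance point. I handed the job in at about 25 s of the 51 s allowed; no verdict comes back.

- **Lever:** I took the larger lever by the rear of its handle and slid its blade under the middle of the hatch's free edge. Then I pressed the handle flat onto the deck and let go. It still lies on the box, and it held the hatch ajar at about 0.16–0.17 rad. My first grasp lifted too early and closed on nothing; the lever had not moved and the second try held.
- **Hatch:** I lifted the free edge with one finger beside the lever, closed both fingers on it near upright, and carried it to balance. For that last stretch I slackened the grip to about 12 mm, with the plate still held between both fingers, then closed it again. It never went over backwards.
- **Angle check (1.831 wanted):**
  - The top camera read 1.84 rad.
  - Working from the upright grip and the tool position, I got about 1.82 rad.
  - The networks' edge points suggested slightly less, about 1.81 rad.
  - These agree to about 0.03 rad, and I made no further correction.
- **Grip and force at the end:** The finger opening stayed at 5.3–5.9 mm and the joints were practically still. The tool force was 3–4 N, mostly from gripping a plate tilted 15 degrees with upright fingers.
- **Other things on the bench:** In the last side picture, those in view are where they were. I did not measure them.

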